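# Empty and clean the diary press

## Robot

A 6-joint arm with a two-finger parallel gripper is mounted at the origin on the work surface. World frame = base frame: x ahead of the robot, y to its left, z up, the work surface at z = 0. Lengths are in m, angles in rad, forces in N, time in s.
With the tool pointing down it reaches from about 0.35 to 0.975 m from the base axis. Payload 4.9 kg.
Tool frame: the origin (TCP) lies on the centre line of the jaws, within the pads' length; the fingertips stand 14 mm ahead of it and the grasp point (between the pads) lies 5 mm behind it; x points along the fingers, z is the direction in which the jaws open and shut, and the axes are right-handed (so a half turn about x gives the same grasp; the last joint's range is limited). The gripper opens to 85 mm and grips with 20 to 120 N. Pads are 22 mm wide; open, the fingers measure 114 mm over their backs; the gripper's body (76 mm by 85 mm) begins 54 mm behind the grasp point. The pads swing forward as they close: fully open they stand 13 mm farther back than shut.
Start: joints at [-1.278, 0.053, 1.613, -0, 1.476, -0.119], TCP at [0.25, -0.573, 0.245] pointing down, gripper open.
Joint ranges: [-3.01, 3.01], [-1.01, 2.22], [0.06, 2.58], [-1.02, 4.17], [0.09, 2.62], [-3.14, 3.14]. Speed limits (rad/s): [2.57, 2.57, 3.14, 3.14, 3.14, 3.14].

## Interface

Orientations are given as [roll, pitch, yaw] about the fixed x, y, z axes, in that order (R = Rz(yaw) Ry(pitch) Rx(roll)).
In Python, from workcell import state, capture, get_calibration, hand_in, look_for, masks_of, spot_point gives the robot as it stands.
- The arm moves only by the tool play_rows, never from a script. Its argument "plan" is a list of rows, each an object with "dr": the turn, a rotation vector about the world's x, y, z in rad, a list of three; "translation": the shift along the world's x, y, z in cm, a list of three; "gripper": the opening, from 0 (shut) to 1 (fully open). A call has exactly 8 rows; each row shifts and turns the commanded pose from where the row before left it; what a row does not reach is not made up. A row lasts 1/12 s, in which the tool goes at most 41.7 mm and 7.16 degrees, less where a joint would pass 70% of its speed; a pose out of reach is approached as far as the arm can. A call is refused whole if a number of a shift passes 4.17 or a number of a turn 0.125, either way. A call with a gripper value outside its range is refused whole. The fingers move at their own pace and stop on an object; "grip_force" is the grip in N (left out, the last holds). Time passes only in rows, so rows that do not move let the fingers close, or fill a call up. It gives the time, the measured TCP pose, the force and the opening at its end, in the units of the state.
- state(): the state, without advancing time (a new reading comes with each control period).
- capture(name): name is "side" or "top"; returns (picture, depth): 480x640x3 uint8, red, green, blue; 480x640 float32, m along the optical axis (not along the pixel's ray), 0 where there is no reading.
- get_calibration(name): a dict with "fx", "fy", "cx", "cy" (pixels), "k1" (the pictures are not rectified: a ray, as slopes to the right and down, at radius r is drawn at 1 + k1 r^2 times it, then the intrinsics apply), "view" (4x4, takes a point from world to camera coordinates). Camera axes: x right, y down, z forward; pixel columns grow to the right and rows downward; lengths in m; the calibration is good to about 2 mm. A picture is of the moment at which its call begins. get_calibration takes no time and is no camera call.
- hand_in(): hands the job in, once; it reports no verdict.
Trained networks look in the newest picture that a camera, given by its name, has taken for a name from the list of things; names that differ only in an ending like _2 or _b are one class to them, and where a whole thing is asked for, a point or a joint stands for the part that bears it (a point fixed in the world has none). Each returns a list of dicts, best first, with "p" (0 to 1); they miss things now and then, are a little off and sometimes report something else, mostly with a low value. They report only what shows in the picture. A call takes as long as a camera call. They do not tell look-alikes from the thing itself.
- look_for(query, camera): "at" ([x, y, z] in m, in the coordinates of the camera as it stood for that picture, good to about 4 mm: the middle of the surface that is visible of it).
- masks_of(query, camera): "mask" (480x640 bool, what is visible of it).
- spot_point(query, camera): "at" ([x, y, z] in m, in the coordinates of the camera as it stood for that picture, good to about 4 mm: a listed point, or the origin of a listed thing).
The state is a dict: "t": time; "q": joint angles; "qd": joint speeds; "joint_torque": joint torques, N m; "position": TCP position; "tool_rot": TCP orientation; "force": force on the tool from outside, world axes, zero at the start; "ft_torque": the same for the moment, N m; "finger_gap": finger opening in m.
Only numpy, scipy, OpenCV 4.12 (cv2) and the standard library are available. Lean on these libraries where they do the work, as an engineer would, in place of code of your own. Each camera call takes 0.05 s, during which the arm holds its last target. There are 200 camera calls.

## Task

The glue on the pocket diaries in the spring-closed press has set. First crank the cam round until its flat rests square against the crossbar and the jaw stays wide open by itself; then stand each diary upright on its foot in a cell of its own in the divided crate, and with the scraper block sweep the hard glue lumps along the open channel and off its end into the catch pan (do not handle the lumps with the gripper). Finish with the scraper standing on its foot on the desk, the jaw still held open by the cam, and the other things on the desk left where they are.

Things in the scene. Friction and masses are not known exactly. Their poses are not given: they have to be found in the camera images.
- press: The press, fixed to the desk on 10 mm rubber feet. Origin: centre of its base's underside, 10 mm above the desk; x runs from the fence over the jaw to the cam, y along the channel to the catch pan. Iron bed, top at z = 20 mm, y from -180 to 180 mm, open at both ends. Fixed wooden fence (inner face x = -100 mm) and parallel moving wooden jaw, both 356 mm long, tops at z = 65 mm, form the channel.
- jaw (a joint): Opening of the jaw, m, along the press's x. At 0 the channel is 26.6 mm wide; shut on diaries about -0.001; with the cam's flat on the crossbar about 0.028: the channel is then 54 mm wide (x -100 to -46 mm). Springs push it towards the fence with 12 N, 21 N when open. Two rods (y = +-78 mm) join it to the crossbar.
- crank (a joint): Angle of camshaft and crank, rad, growing anticlockwise seen from above, stops at 0 and 4.1. From about 0.75 the brass cam pushes the crossbar and so opens the jaw; at 2.3 its 42 mm flat lies square on the crossbar: the dwell, where it settles and stays if let go within about 0.2 rad. Let go elsewhere, the springs turn it away and the jaw shuts. Turning takes up to 8 N at the knob.
- cam_axis (a point): On the vertical axis of the camshaft, at the top of the crank arm, 88 mm above the desk (press frame x = 45, y = 0 mm). The steel crossbar, 220 mm long along y, top at press z = 60 mm, lies on the cam's far (+x) side.
- crank_knob (a point): Centre of the top of the crank's black upright knob, 27 mm in diameter, 50 mm tall (92 to 142 mm above the desk), 70 mm from the cam axis; it turns freely on its pin, so it can be held from above without turning the gripper. It lies at crank angle - 1.6 rad from the press's x axis.
- channel_mid (a point): On the bed, middle of the channel when it is open, halfway along it (press frame x = -73, y = 0, z = 20 mm).
- pan_in (a point): Centre of the floor of the aluminium catch pan at the +y end of the bed, part of the press: 126 mm (x) by 103 mm (y) inside, floor 28 mm below the bed's top, rim 10 mm below it.
- crate: Loose plywood crate, 1.3 kg, 164 mm (x) by 167 mm (y), 50 mm tall; origin at the centre of its underside; floor 5 mm thick. Its walls make 6 cells, 3 along x (centres at -53, 0, +53 mm) by 2 along y (centres at -40.5 and +40.5 mm), each 48 mm (x) by 76 mm (y); dividers 43 mm tall.
- scraper: Scraper block, about 0.42 kg, standing on its foot; origin at the centre of its underside. Steel foot 44 mm (x) by 52 mm (y), 24 mm tall; on it an upright dark wooden grip, 34 mm (x) by 26 mm (y), up to 95 mm above the underside. In use its x lies across the channel and one of its y faces pushes.
- diary1: A dark red pocket diary, 26 mm thick (x) by 58 mm wide (y) by 96 mm tall (z), about 0.12 kg, at first standing on its foot in the press's channel, clamped by its covers; origin at the centre of its foot. All alike; three or four are present.
- diary2: Another such diary (may be absent); same size and origin.
- diary3: Another such diary (may be absent); same size and origin.
- diary4: Another such diary (may be absent); same size and origin.
- lump1: A hard cream-coloured lump of dried glue, 15 x 13 x 9 mm, loose on the bed in the channel; origin at the centre of its underside. Two to four are present.
- lump2: Another such lump (may be absent).
- lump3: Another such lump (may be absent).
- lump4: Another such lump (may be absent).
- glue_jar: Bystander: white glue jar, 60 mm across, 85 mm tall; origin under its centre.
- pen_pot: Bystander: round cream and blue pen pot with pens, 90 mm across, 145 mm tall; origin under its centre.
- tumbler: Bystander: steel tumbler, 72 mm across, 100 mm tall; origin under its centre.
- eraser: Bystander: eraser lying on the desk, 42 x 18 x 12 mm; origin under its centre.
- ink_pad: Bystander: flat stamp-pad tin, 85 x 60 x 18 mm; origin under its centre.
Things that resemble listed ones, but are neither listed nor needed, are in the scene too. There is more than one size of the scraper; the job needs the smallest.

How it is judged:
By the outcome, as a careful person would: the job done as asked, in the order asked, and still so for the second after the job is handed in, with the robot touching nothing.
Of diary1, diary2, diary3, diary4 only 3 to 4 are there at a start; the rules pass over those that are not, and their reading is None.
Of lump1, lump2, lump3, lump4 only 2 to 4 are there at a start; the rules pass over those that are not, and their reading is None.
At some moment in a run one of scraper may be knocked a few centimetres aside while the robot is not near it.
Once in a run the grip may slacken for a moment while it holds something.
It also fails if it takes over 184 s, if anything falls off the work surface, if the arm or the gripper's body presses on something with over 40 N, if the wrist force passes 120 N, or if a joint passes its speed limit or range.

## Working session

There is one attempt and no reset: what is moved stays moved. The work goes in short steps, Python scripts to look and compute and a tool call to move; the robot and the scene stay as the last step left them, time stands still between calls to the robot, and variables do not carry over. Pictures are saved under pics/ and viewed, about 12 in all and at most 16, crops included, and the job is handed in when it is done.

Besides the shell and the picture viewer there is one more tool, called as name(argument=value, ...), one argument or row to a line, values as JSON. play_rows: Moves the arm, as the interface text tells. Its arguments: {"type":"object","properties":{"plan":{"type":"array","items":{"type":"object","properties":{"dr":{"type":"array","items":{"type":"number"}},"translation":{"type":"array","items":{"type":"number"}},"gripper":{"type":"number"}}}},"grip_force":{"type":"number"}},"required":["plan"]}

```bash
ls; mkdir -p pics; python3 - <<'E'
from workcell import *
import cv2,numpy as np
print(state())
for n in("side","top"):
    p,d=capture(n); cv2.imwrite(f"pics/{n}0.png",p[:,:,::-1]); np.save(f"{n}d.npy",d)
    c=get_calibration(n); print(n,c)
E
```

```text
pics
{'t': 0.0, 'q': array([-1.27800753e+00,  5.33659810e-02,  1.61433513e+00,  1.03405187e-05,
        1.47599951e+00, -1.19012281e-01]), 'qd': array([-9.37039552e-04,  6.27729317e-04,  8.58710176e-04,  2.63901690e-05,
        4.47938620e-04,  7.76016330e-04]), 'joint_torque': array([-8.26637206e-04, -3.93675971e+01, -3.70178890e+01, -1.89704037e-04,
        6.92932677e-03,  3.01460030e-07]), 'position': array([ 0.24998104, -0.57216345,  0.24403277]), 'tool_rot': array([3.01769799, 1.56868833, 1.85870175]), 'force': array([ 0.3117664 , -0.76524456,  0.498527  ]), 'ft_torque': array([-0.05807137,  0.00860693, -0.01291701]), 'finger_gap': 0.08523282680481077}
side {'fx': 608.2668431652639, 'fy': 608.2668431652639, 'cx': 320.3725713629796, 'cy': 245.74737759991032, 'k1': -0.10338243432734019, 'view': array([[-0.94192183, -0.33581954, -0.00291723,  0.49163661],
       [-0.2526188 ,  0.71422687, -0.65273557,  0.25082448],
       [ 0.22128492, -0.61408893, -0.7575802 ,  1.2153858 ],
       [ 0.        ,  0.        ,  0.        ,  1.        ]])}
top {'fx': 567.6026025022445, 'fy': 567.6026025022445, 'cx': 317.25024541352633, 'cy': 240.90254006593563, 'k1': -0.08711556904901693, 'view': array([[-0.00776955, -0.99994729, -0.0067126 , -0.05721887],
       [-0.98241135,  0.00888538, -0.18651805,  0.55357598],
       [ 0.18656786,  0.00514537, -0.9824286 ,  1.54722699],
       [ 0.        ,  0.        ,  0.        ,  1.        ]])}
```

View pics/side0.png

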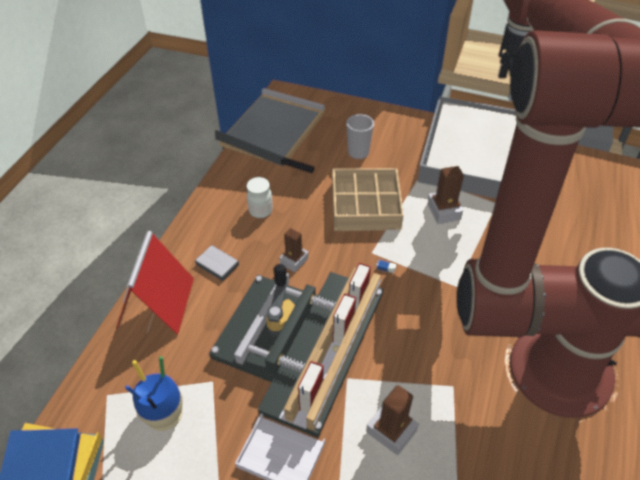

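View pics/top0.png

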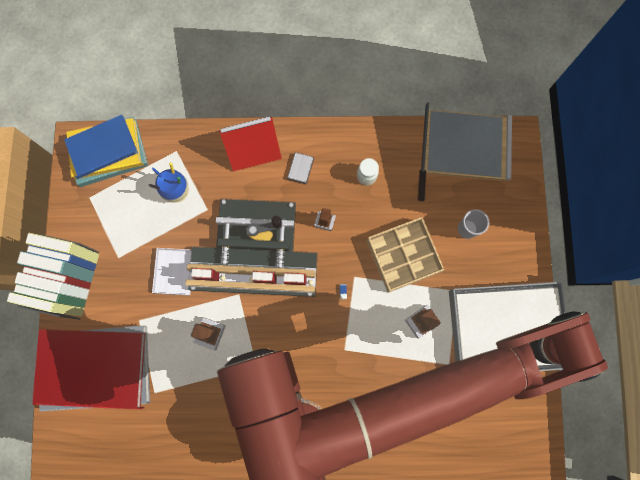

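```bash
cat > h.py <<'E'
from workcell import *
import cv2,numpy as np
np.set_printoptions(precision=4,suppress=True)
C={n:get_calibration(n) for n in("side","top")}
def w(n,pc):
    V=C[n]["view"]; return V[:3,:3].T@(np.array(pc)-V[:3,3])
def pix(n,P):
    c=C[n];V=c["view"];P=np.atleast_2d(P)@V[:3,:3].T+V[:3,3];s=P[:,:2]/P[:,2:]
    s=s*(1+c["k1"]*(s**2).sum(1,keepdims=True))
    return s*[c["fx"],c["fy"]]+[c["cx"],c["cy"]]
def cloud(n,d,m=None):
    c=C[n];v,u=np.nonzero((d>0) if m is None else (m&(d>0)))
    sx=(u-c["cx"])/c["fx"];sy=(v-c["cy"])/c["fy"];x,y=sx.copy(),sy.copy()
    for _ in range(8):
        k=1+c["k1"]*(x*x+y*y);x,y=sx/k,sy/k
    z=d[v,u];V=c["view"]
    return (np.stack([x*z,y*z,z],1)-V[:3,3])@V[:3,:3],np.stack([u,v],1)
def find(q,n,f=spot_point):
    r=[]
    for o in f(q,n):
        p=w(n,o["at"]); print(q,n,f.__name__,round(o["p"],2),p,pix(n,p)[0].round()); r.append(p)
    return r
E
python3 - <<'E'
from h import *
for n in("top","side"):
    capture(n)
    for q in("cam_axis","crank_knob","channel_mid","pan_in","crate","scraper","diary1"): find(q,n)
E
```

```text
cam_axis top call 0.84 [0.5804 0.1147 0.0923] [253. 229.]
cam_axis top call 0.21 [0.478  0.355  0.0056] [173. 271.]
crank_knob top call 0.73 [0.5979 0.0444 0.1404] [277. 219.]
channel_mid top call 0.91 [0.4618 0.1225 0.0295] [252. 275.]
pan_in top call 0.9 [0.4757 0.3556 0.0058] [173. 271.]
pan_in top call 0.18 [0.4554 0.208  0.0294] [222. 277.]
crate top call 0.8 [ 0.5124 -0.3127  0.0004] [404. 257.]
crate top call 0.66 [0.4482 0.0811 0.0311] [267. 279.]
scraper top call 0.79 [0.2986 0.2418 0.0012] [211. 333.]
scraper top call 0.6 [ 0.3262 -0.359  -0.004 ] [422. 322.]
scraper top call 0.57 [ 0.6176 -0.0833 -0.0003] [325. 223.]
scraper top call 0.39 [ 0.6003 -0.4973 -0.001 ] [465. 227.]
diary1 top call 0.8 [0.4553 0.2442 0.0321] [209. 277.]
diary1 top call 0.65 [0.4399 0.0027 0.0328] [295. 282.]
diary1 top call 0.51 [0.4477 0.0817 0.0288] [267. 279.]
cam_axis side call 0.58 [0.5784 0.1163 0.0887] [274. 311.]
crank_knob side call 0.96 [0.5869 0.0468 0.1423] [281. 267.]
pan_in side call 0.8 [0.4717 0.3515 0.0009] [282. 454.]
crate side call 0.81 [ 0.5187 -0.3136 -0.0054] [364. 206.]
crate side call 0.49 [0.5808 0.1183 0.0869] [272. 312.]
scraper side call 0.98 [0.2919 0.2406 0.0014] [393. 431.]
scraper side call 0.91 [ 0.6196 -0.0841  0.0004] [293. 260.]
scraper side call 0.65 [ 0.3281 -0.3576 -0.002 ] [442. 211.]
scraper side call 0.25 [0.5883 0.0429 0.1412] [282. 266.]
diary1 side call 0.84 [0.4544 0.2439 0.0245] [311. 401.]
diary1 side call 0.75 [0.4468 0.0804 0.0319] [342. 331.]
diary1 side call 0.68 [ 0.437  -0.0006  0.0308] [358. 302.]
```

```bash
python3 - <<'E'
from h import *
dt=np.load("topd.npy");ds=np.load("sided.npy")
for n,d in(("top",dt),("side",ds)):
    P,uv=cloud(n,d)
    def sel(c,r,z0,z1): return P[(np.hypot(P[:,0]-c[0],P[:,1]-c[1])<r)&(P[:,2]>z0)&(P[:,2]<z1)]
    def rect(Q):
        return cv2.minAreaRect((Q[:,:2]*1000).astype(np.float32)) if len(Q) else None
    print(n,"desk",np.median(sel((0.45,-0.1),.05,-.02,.02)[:,2]))
    for c in((.618,-.083),(.2955,.241),(.327,-.358)):
        Q=sel(c,.045,.04,.2); h=np.percentile(Q[:,2],[50,90,98]); T=Q[Q[:,2]>h[2]-.008]
        print("scr",c,h,len(T),T.mean(0),rect(T)); F=sel(c,.06,.014,.035); print("   foot",len(F),rect(F),np.median(F[:,2]))
    Q=sel((.515,-.313),.13,.038,.06); print("crate",len(Q),np.median(Q[:,2]),rect(Q))
    Q=sel((.59,.046),.03,.13,.16); print("knob",len(Q),Q.mean(0),rect(Q))
    Q=sel((.46,.12),.2,.066,.085);Q=Q[Q[:,0]<.49]; print("fence+jaw",len(Q),np.median(Q[:,2]),rect(Q))
    # fence: fit line
    yb=np.arange(-.04,.3,.02)
    for y0,y1 in((-.04,-.02),(.03,.05),(.12,.14),(.16,.18),(.20,.21),(.27,.28)):
        S=Q[(Q[:,1]>y0)&(Q[:,1]<y1)]; print("  y",y0,np.histogram(S[:,0],np.arange(.40,.5,.004))[0])
    for c in((.455,.244),(.447,.081),(.4385,.001)):
        S=sel(c,.045,.09,.13); print("diary",len(S),np.percentile(S[:,2],[50,95]),rect(S[S[:,2]>.1]))
    S=P[(abs(P[:,0]-.66)<.06)&(abs(P[:,1]-.11)<.15)&(P[:,2]>.06)&(P[:,2]<.08)];print("crossbar",len(S),rect(S))
s=cv2.imread("pics/side0.png");o=[]
for u,v in((293,250),(393,415),(446,195)):
    o.append(cv2.resize(s[v-45:v+45,u-45:u+45],(260,260),interpolation=cv2.INTER_CUBIC))
t=cv2.imread("pics/top0.png")[185:305,150:350]
cv2.imwrite("pics/crop1.png",np.vstack([np.hstack(o),cv2.resize(t,(780,468),interpolation=cv2.INTER_CUBIC)])[:600] if 0 else np.vstack([cv2.resize(np.hstack(o),(540,180)),cv2.resize(t,(540,324),interpolation=cv2.INTER_CUBIC)]))
E
```

```text
top desk 0.0009950100264991234
scr (0.618, -0.083) [0.0934 0.0989 0.1016] 74 [ 0.6203 -0.0826  0.0969] ((619.8296508789062, -83.15968322753906), (24.33160972595215, 34.45816421508789), 78.34258270263672)
   foot 155 ((606.5973510742188, -82.93035888671875), (56.27574920654297, 77.94007110595703), 84.40095520019531) 0.025708781839106052
scr (0.2955, 0.241) [0.132  0.1403 0.1429] 172 [0.2963 0.2425 0.1385] ((296.7145080566406, 242.70223999023438), (46.64755630493164, 36.2847900390625), 68.25664520263672)
   foot 136 ((297.00543212890625, 244.31826782226562), (64.39297485351562, 75.76679229736328), 70.24348449707031) 0.031527868445862514
scr (0.327, -0.358) [0.1322 0.1397 0.1425] 190 [ 0.3269 -0.3528  0.1381] ((325.57049560546875, -353.6556396484375), (46.895469665527344, 35.91434860229492), 32.951908111572266)
   foot 121 ((326.39892578125, -353.8815612792969), (64.8294677734375, 76.71858215332031), 32.73112106323242) 0.030994840320428842
crate 813 0.04721652347779588 ((516.896728515625, -310.13848876953125), (165.46734619140625, 167.18649291992188), 20.52518081665039)
knob 77 [0.5939 
[... 2839 characters left out ...]
  0  0  0  0  0  0 21 19 21 15 18  4  0  0  0]
  y 0.2 [ 0  0  0  0  0 11 10 11 11  2  0  0  0  0  0  0  0  0  0  9  7  2  0  0]
  y 0.27 [ 0  0  0  0  0  0 10 10 10 11  7 11  9 10  8 10 11 12 11 11 13  3  1  0]
diary 649 [0.1222 0.1264] ((452.8414001464844, 245.2173614501953), (58.861183166503906, 28.117494583129883), 86.123046875)
diary 537 [0.1223 0.1266] ((442.658203125, 81.75035095214844), (60.401798248291016, 27.163375854492188), 87.45397186279297)
diary 498 [0.122 0.127] ((437.7696533203125, -2.007944107055664), (61.431861877441406, 27.452299118041992), 85.7491226196289)
crossbar 544 ((609.7098999023438, 129.63128662109375), (189.99468994140625, 23.261241912841797), 88.06856536865234)
```

View pics/crop1.png

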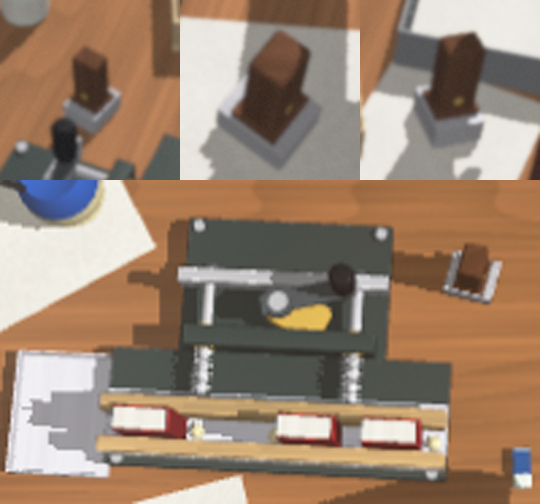

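```bash
cat >> h.py <<'E'
from scipy.spatial.transform import Rotation as R
def st():
    s=state();M=R.from_euler("xyz",s["tool_rot"]).as_matrix()
    print("t %.2f"%s["t"],"pos",s["position"],"toolx",M[:,0],"toolz",M[:,2],"zyaw %.4f"%np.arctan2(M[1,2],M[0,2]),"F",s["force"],"gap %.4f"%s["finger_gap"],"q",s["q"]); return s
E
python3 - <<'E'
from h import *
st()
s=cv2.imread("pics/side0.png")[155:245,310:430];t=cv2.imread("pics/top0.png")[210:300,340:460]
cv2.imwrite("pics/crate.png",np.hstack([cv2.resize(a,(400,300),interpolation=cv2.INTER_CUBIC) for a in(s,t)]))
E
```

```text
t 0.90 pos [ 0.2501 -0.5728  0.2453] toolx [ 0. -0. -1.] toolz [ 0.4002 -0.9164  0.0001] zyaw -1.1590 F [ 0.0027  0.8118 -0.1925] gap 0.0854 q [-1.278   0.0527  1.6129  0.      1.476  -0.119 ]
```

View pics/crate.png

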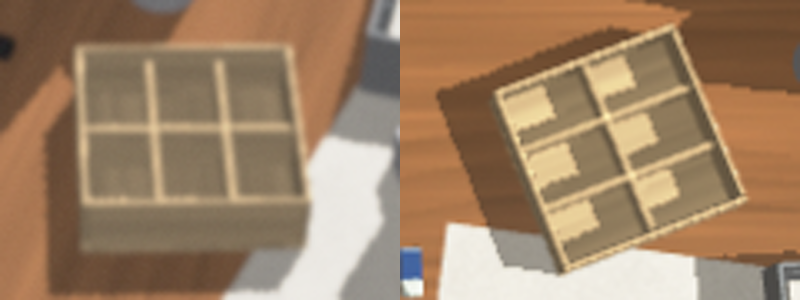

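play_rows(
  plan=[
    {"translation":[1.42,2.58,0],"dr":[0,0,0.046],"gripper":1},
    {"translation":[1.42,2.58,0],"dr":[0,0,0.046],"gripper":1},
    {"translation":[1.42,2.58,0],"dr":[0,0,0.046],"gripper":1},
    {"translation":[1.42,2.58,0],"dr":[0,0,0.046],"gripper":1},
    {"translation":[1.42,2.58,0],"dr":[0,0,0.046],"gripper":1},
    {"translation":[1.42,2.58,0],"dr":[0,0,0.046],"gripper":1},
    {"translation":[1.42,2.58,0],"dr":[0,0,0.046],"gripper":1},
    {"translation":[1.42,2.58,0],"dr":[0,0,0.046],"gripper":1},
  ],
  grip_force=40,
)

```text
t: 1.57
position: [0.3642, -0.3651, 0.2455]
tool_rot: [-0.021, 1.57, -0.81]
force: [0.2, -0.5, 0.3]
finger_gap: 0.0855
```

play_rows(
  plan=[
    {"translation":[1.42,2.58,0],"dr":[0,0,0.046],"gripper":1},
    {"translation":[1.42,2.58,0],"dr":[0,0,0.046],"gripper":1},
    {"translation":[1.42,2.58,0],"dr":[0,0,0.046],"gripper":1},
    {"translation":[1.42,2.58,0],"dr":[0,0,0.046],"gripper":1},
    {"translation":[1.42,2.58,0],"dr":[0,0,0.046],"gripper":1},
    {"translation":[1.42,2.58,0],"dr":[0,0,0.046],"gripper":1},
    {"translation":[1.42,2.58,0],"dr":[0,0,0.046],"gripper":1},
    {"translation":[1.42,2.58,0],"dr":[0,0,0.046],"gripper":1},
  ],
)

```text
t: 2.23
position: [0.4779, -0.1585, 0.2455]
tool_rot: [-0.089, 1.57, -0.509]
force: [-0.1, 0.5, 0.2]
finger_gap: 0.0853
```

play_rows(
  plan=[
    {"translation":[1.42,2.58,0],"dr":[0,0,0.046],"gripper":1},
    {"translation":[1.42,2.58,0],"dr":[0,0,0.046],"gripper":1},
    {"translation":[1.42,2.58,0],"dr":[0,0,0.046],"gripper":1},
    {"translation":[1.42,2.58,0],"dr":[0,0,0.046],"gripper":1},
    {"translation":[1.42,2.58,0],"dr":[0,0,0.046],"gripper":1},
    {"translation":[1.42,2.58,0],"dr":[0,0,0.046],"gripper":1},
    {"translation":[1.42,2.58,0],"dr":[0,0,0.046],"gripper":1},
    {"translation":[1.42,2.58,0],"dr":[0,0,0.046],"gripper":1},
  ],
)

```text
t: 2.9
position: [0.5915, 0.0479, 0.2454]
tool_rot: [-0.213, 1.57, -0.265]
force: [0.4, -0.0, 0.4]
finger_gap: 0.0855
```

```bash
python3 - <<'E'
from h import *
st()
for n in("top","side"):
    capture(n); find("crank_knob",n)
E
```

```text
t 2.90 pos [0.5915 0.0479 0.2454] toolx [ 0.0003 -0.0001 -1.    ] toolz [ 0.9986 -0.0525  0.0003] zyaw -0.0526 F [ 0.4264 -0.0253  0.4344] gap 0.0855 q [-0.0445 -0.0218  1.688  -0.0001  1.475   0.008 ]
crank_knob side call 0.75 [0.587  0.0456 0.1409] [282. 267.]
```

Motion is accurate; descend and grip the knob.

play_rows(
  plan=[
    {"translation":[0,0,-1.6],"dr":[0,0,0],"gripper":1},
    {"translation":[0,0,-1.6],"dr":[0,0,0],"gripper":1},
    {"translation":[0,0,-1.6],"dr":[0,0,0],"gripper":1},
    {"translation":[0,0,-1.6],"dr":[0,0,0],"gripper":1},
    {"translation":[0,0,-1.6],"dr":[0,0,0],"gripper":1},
    {"translation":[0,0,-1.6],"dr":[0,0,0],"gripper":1},
    {"translation":[0,0,-1.6],"dr":[0,0,0],"gripper":1},
    {"translation":[0,0,-1.6],"dr":[0,0,0],"gripper":1},
  ],
)

```text
t: 3.77
position: [0.5905, 0.045, 0.1168]
tool_rot: [-1.254, 1.57, -1.311]
force: [0.0, -0.4, 0.3]
finger_gap: 0.0856
```

play_rows(
  plan=[
    {"translation":[0,0,0],"dr":[0,0,0],"gripper":0.5},
    {"translation":[0,0,0],"dr":[0,0,0],"gripper":0.4},
    {"translation":[0,0,0],"dr":[0,0,0],"gripper":0.3},
    {"translation":[0,0,0],"dr":[0,0,0],"gripper":0.2},
    {"translation":[0,0,0],"dr":[0,0,0],"gripper":0.2},
    {"translation":[0,0,0],"dr":[0,0,0],"gripper":0.2},
    {"translation":[0,0,0],"dr":[0,0,0],"gripper":0.2},
    {"translation":[0,0,0],"dr":[0,0,0],"gripper":0.2},
  ],
  grip_force=40,
)

```text
t: 4.43
position: [0.5922, 0.0461, 0.1192]
tool_rot: [-0.201, 1.568, -0.256]
force: [-0.6, -1.8, 6.2]
finger_gap: 0.0256
```

```bash
python3 - <<'E'
from h import *
s=st()
cam=np.array([.5794,.1155])
k=s["position"][:2];r=k-cam;print(np.linalg.norm(r),np.arctan2(r[1],r[0]))
a=np.arctan2(r[1],r[0])
n=24
for N in(24,):
    th=np.linspace(a,0.64,N+1); P=cam+.07*np.c_[np.cos(th),np.sin(th)]
    print(np.diff(P*100,axis=0).round(2).tolist())
E
```

```text
t 4.43 pos [0.5922 0.0461 0.1192] toolx [ 0.0031 -0.0008 -1.    ] toolz [ 0.9985 -0.055   0.0031] zyaw -0.0550 F [-0.6068 -1.7779  6.1999] gap 0.0256 q [-0.0472  0.0876  1.7948 -0.0007  1.2561  0.008 ]
0.07053246511746308 -1.3888373392911502
[[0.58, 0.13], [0.56, 0.18], [0.55, 0.23], [0.53, 0.27], [0.5, 0.32], [0.47, 0.36], [0.44, 0.4], [0.41, 0.43], [0.37, 0.46], [0.33, 0.49], [0.28, 0.52], [0.24, 0.54], [0.19, 0.56], [0.14, 0.57], [0.1, 0.58], [0.05, 0.59], [-0.0, 0.59], [-0.05, 0.59], [-0.1, 0.58], [-0.15, 0.57], [-0.2, 0.56], [-0.25, 0.54], [-0.29, 0.52], [-0.33, 0.49]]
```

play_rows(
  plan=[
    {"translation":[0,0,0],"dr":[0,0,0],"gripper":0.45},
    {"translation":[0,0,0],"dr":[0,0,0],"gripper":0.45},
    {"translation":[0,0,0.4],"dr":[0,0,0],"gripper":0.45},
    {"translation":[0,0,0.4],"dr":[0,0,0],"gripper":0.4},
    {"translation":[0,0,0],"dr":[0,0,0],"gripper":0.2},
    {"translation":[0,0,0],"dr":[0,0,0],"gripper":0.2},
    {"translation":[0,0,0],"dr":[0,0,0],"gripper":0.2},
    {"translation":[0,0,0],"dr":[0,0,0],"gripper":0.2},
  ],
  grip_force=50,
)

```text
t: 5.1
position: [0.5916, 0.0465, 0.1264]
tool_rot: [0.092, 1.569, 0.037]
force: [-0.9, 0.6, 5.8]
finger_gap: 0.0253
```

play_rows(
  plan=[
    {"translation":[0.58,0.13,0],"dr":[0,0,0],"gripper":0.2},
    {"translation":[0.56,0.18,0],"dr":[0,0,0],"gripper":0.2},
    {"translation":[0.55,0.23,0],"dr":[0,0,0],"gripper":0.2},
    {"translation":[0.53,0.27,0],"dr":[0,0,0],"gripper":0.2},
    {"translation":[0.5,0.32,0],"dr":[0,0,0],"gripper":0.2},
    {"translation":[0.47,0.36,0],"dr":[0,0,0],"gripper":0.2},
    {"translation":[0.44,0.4,0],"dr":[0,0,0],"gripper":0.2},
    {"translation":[0.41,0.43,0],"dr":[0,0,0],"gripper":0.2},
  ],
)

```text
t: 5.77
position: [0.6299, 0.0677, 0.1262]
tool_rot: [-2.387, 1.563, -2.442]
force: [-10.5, -7.4, 11.6]
finger_gap: 0.0254
```

```bash
python3 - <<'E'
from h import *
s=st()
E
```

```text
t 5.77 pos [0.6299 0.0677 0.1262] toolx [-0.0058 -0.0049 -1.    ] toolz [ 0.9985 -0.055  -0.0056] zyaw -0.0550 F [-10.5404  -7.4058  11.5788] gap 0.0254 q [-0.0083  0.174   1.687  -0.0052  1.2864  0.0482]
```

play_rows(
  plan=[
    {"translation":[0.37,0.46,0],"dr":[0,0,0],"gripper":0.2},
    {"translation":[0.33,0.49,0],"dr":[0,0,0],"gripper":0.2},
    {"translation":[0.28,0.52,0],"dr":[0,0,0],"gripper":0.2},
    {"translation":[0.24,0.54,0],"dr":[0,0,0],"gripper":0.2},
    {"translation":[0.19,0.56,0],"dr":[0,0,0],"gripper":0.2},
    {"translation":[0.14,0.57,0],"dr":[0,0,0],"gripper":0.2},
    {"translation":[0.1,0.58,0],"dr":[0,0,0],"gripper":0.2},
    {"translation":[0.05,0.59,0],"dr":[0,0,0],"gripper":0.2},
  ],
)

```text
t: 6.43
position: [0.6482, 0.1085, 0.1263]
tool_rot: [-1.728, 1.562, -1.784]
force: [-4.3, -15.5, 8.0]
finger_gap: 0.0254
```

play_rows(
  plan=[
    {"translation":[0,0.59,0],"dr":[0,0,0],"gripper":0.2},
    {"translation":[-0.05,0.59,0],"dr":[0,0,0],"gripper":0.2},
    {"translation":[-0.1,0.58,0],"dr":[0,0,0],"gripper":0.2},
    {"translation":[-0.15,0.57,0],"dr":[0,0,0],"gripper":0.2},
    {"translation":[-0.2,0.56,0],"dr":[0,0,0],"gripper":0.2},
    {"translation":[-0.25,0.54,0],"dr":[0,0,0],"gripper":0.2},
    {"translation":[-0.29,0.52,0],"dr":[0,0,0],"gripper":0.2},
    {"translation":[-0.33,0.49,0],"dr":[0,0,0],"gripper":0.2},
  ],
)

```text
t: 7.1
position: [0.636, 0.1551, 0.1264]
tool_rot: [-0.83, 1.566, -0.886]
force: [2.4, -5.9, 5.0]
finger_gap: 0.0252
```

```bash
python3 - <<'E'
from h import *
s=st()
r=s["position"][:2]-[.5794,.1155];print(np.linalg.norm(r),np.arctan2(r[1],r[0])+.06+1.6)
p,d=capture("side");cv2.imwrite("pics/s2.png",cv2.resize(p[225:465,190:430,::-1],(600,600),interpolation=cv2.INTER_CUBIC))
E
```

```text
t 7.10 pos [0.636  0.1551 0.1264] toolx [ 0.0032 -0.0039 -1.    ] toolz [ 0.9984 -0.0558  0.0034] zyaw -0.0558 F [ 2.3837 -5.858   5.0312] gap 0.0252 q [ 0.1274  0.2154  1.6391 -0.0045  1.2843  0.1844]
0.06910056471559435 2.2704633875510907
```

View pics/s2.png

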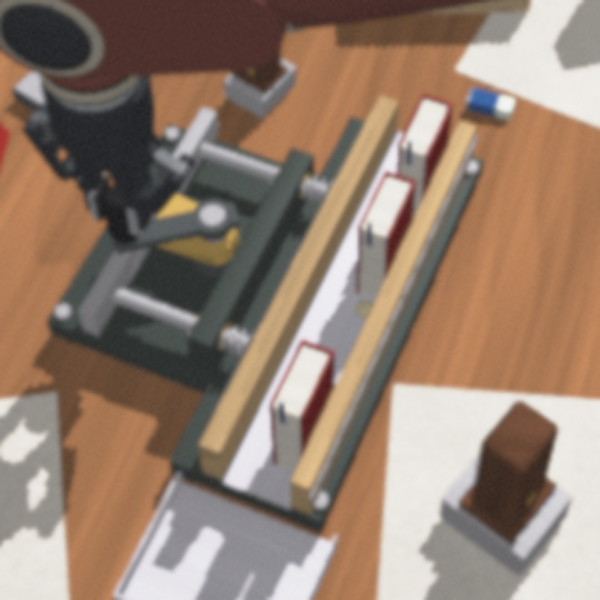

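play_rows(
  plan=[
    {"translation":[0,0.1,0],"dr":[0,0,0],"gripper":0.2},
    {"translation":[0,0,0],"dr":[0,0,0],"gripper":0.6},
    {"translation":[0,0,0],"dr":[0,0,0],"gripper":0.7},
    {"translation":[0,0,0],"dr":[0,0,0],"gripper":0.8},
    {"translation":[0,0,1],"dr":[0,0,0],"gripper":1},
    {"translation":[0,0,3],"dr":[0,0,0],"gripper":1},
    {"translation":[0,0,4],"dr":[0,0,0],"gripper":1},
    {"translation":[0,0,4],"dr":[0,0,0],"gripper":1},
  ],
)

```text
t: 7.82
position: [0.6337, 0.1581, 0.2455]
tool_rot: [-3.028, 1.568, -3.083]
force: [1.0, 0.1, 0.1]
finger_gap: 0.0852
```

```bash
cat > meas.py <<'E'
from h import *
def diaries(tag=""):
    for n in("side","top"):
        p,d=capture(n);P,_=cloud(n,d);cv2.imwrite(f"pics/last_{n}.png",p[:,:,::-1])
        Q=P[(P[:,2]>.112)&(P[:,2]<.135)&(P[:,0]>.39)&(P[:,0]<.53)&(P[:,1]>-.06)&(P[:,1]<.3)]
        if len(Q)<20: print(n,"none",len(Q)); continue
        v=Q[:,1];
        from scipy.cluster.hierarchy import fcluster,linkage
        L=fcluster(linkage(Q[:,:2],"single"),.012,"distance")
        for l in np.unique(L):
            S=Q[L==l]
            if len(S)>40:
                r=cv2.minAreaRect((S[:,:2]*1000).astype(np.float32)); print(n,len(S),np.percentile(S[:,2],[50,95]),r)
if __name__=="__main__":
    st();diaries()
    find("crank_knob","top");find("crank_knob","side")
E
python3 meas.py
```

```text
t 7.82 pos [0.6337 0.1581 0.2455] toolx [-0.0032 -0.0002 -1.    ] toolz [ 0.9985 -0.0549 -0.0032] zyaw -0.0549 F [0.9554 0.0946 0.1393] gap 0.0852 q [0.1306 0.1198 1.5414 0.0002 1.4836 0.1855]
side 503 [0.1229 0.1267] ((452.64251708984375, 244.92535400390625), (58.56660079956055, 27.530559539794922), 85.7452621459961)
side 406 [0.1236 0.1271] ((442.7861633300781, 82.820068359375), (60.379032135009766, 26.46771240234375), 86.8695068359375)
side 369 [0.1234 0.1273] ((438.0328369140625, -1.4011039733886719), (63.22197341918945, 27.273427963256836), 87.07945251464844)
top 225 [0.1248 0.1298] ((441.4141540527344, -0.8885726928710938), (57.68366241455078, 26.517719268798828), 86.10231018066406)
top 226 [0.1252 0.1307] ((446.5808410644531, 82.8887939453125), (58.226505279541016, 27.323232650756836), 87.1989974975586)
crank_knob top call 0.84 [0.6384 0.1559 0.1387] [236. 205.]
crank_knob top call 0.41 [ 0.7815 -0.0126  0.0014] [300. 169.]
crank_knob side call 0.65 [0.6307 0.1557 0.1407] [239. 304.]
```

play_rows(
  plan=[
    {"translation":[-2.24,1.1,0],"dr":[0,0,0],"gripper":0.8},
    {"translation":[-2.24,1.1,0],"dr":[0,0,0],"gripper":0.8},
    {"translation":[-2.24,1.1,0],"dr":[0,0,0],"gripper":0.8},
    {"translation":[-2.24,1.1,0],"dr":[0,0,0],"gripper":0.8},
    {"translation":[-2.24,1.1,0],"dr":[0,0,0],"gripper":0.8},
    {"translation":[-2.24,1.1,0],"dr":[0,0,0],"gripper":0.8},
    {"translation":[-2.24,1.1,0],"dr":[0,0,0],"gripper":0.8},
    {"translation":[-2.24,1.1,0],"dr":[0,0,0],"gripper":0.8},
  ],
)

```text
t: 8.68
position: [0.4534, 0.2462, 0.2431]
tool_rot: [-2.783, 1.567, -2.839]
force: [-0.1, 0.5, -0.2]
finger_gap: 0.0683
```

play_rows(
  plan=[
    {"translation":[0,0,-1.7],"dr":[0,0,0],"gripper":0.8},
    {"translation":[0,0,-1.7],"dr":[0,0,0],"gripper":0.8},
    {"translation":[0,0,-1.7],"dr":[0,0,0],"gripper":0.8},
    {"translation":[0,0,-1.7],"dr":[0,0,0],"gripper":0.8},
    {"translation":[0,0,-1.7],"dr":[0,0,0],"gripper":0.8},
    {"translation":[0,0,-1.7],"dr":[0,0,0],"gripper":0.8},
    {"translation":[0,0,-1.7],"dr":[0,0,0],"gripper":0.8},
    {"translation":[0,0,-1.7],"dr":[0,0,0],"gripper":0.8},
  ],
)

```text
t: 9.35
position: [0.454, 0.2457, 0.1065]
tool_rot: [-2.766, 1.567, -2.821]
force: [-0.1, -0.1, -0.3]
finger_gap: 0.0682
```

play_rows(
  plan=[
    {"translation":[0,0,0],"dr":[0,0,0],"gripper":0.8},
    {"translation":[0,0,0],"dr":[0,0,0],"gripper":0.45},
    {"translation":[0,0,0],"dr":[0,0,0],"gripper":0.35},
    {"translation":[0,0,0],"dr":[0,0,0],"gripper":0.25},
    {"translation":[0,0,0],"dr":[0,0,0],"gripper":0.2},
    {"translation":[0,0,0],"dr":[0,0,0],"gripper":0.2},
    {"translation":[0,0,0],"dr":[0,0,0],"gripper":0.2},
    {"translation":[0,0,0],"dr":[0,0,0],"gripper":0.2},
  ],
  grip_force=50,
)

```text
t: 10.02
position: [0.4562, 0.2465, 0.1106]
tool_rot: [0.452, 1.569, 0.397]
force: [0.1, -0.5, 4.5]
finger_gap: 0.0253
```

play_rows(
  plan=[
    {"translation":[0,0,0.5],"dr":[0,0,0],"gripper":0.2},
    {"translation":[0,0,1.5],"dr":[0,0,0],"gripper":0.2},
    {"translation":[0,0,2],"dr":[0,0,0],"gripper":0.2},
    {"translation":[0,0,2],"dr":[0,0,0],"gripper":0.2},
    {"translation":[0,0,2],"dr":[0,0,0],"gripper":0.2},
    {"translation":[0,0,2],"dr":[0,0,0],"gripper":0.2},
    {"translation":[0,0,2],"dr":[0,0,0],"gripper":0.2},
    {"translation":[0,0,2],"dr":[0,0,0],"gripper":0.2},
  ],
)

```text
t: 10.68
position: [0.4549, 0.2459, 0.2497]
tool_rot: [-2.695, 1.569, -2.75]
force: [-0.2, -0.3, -1.1]
finger_gap: 0.0253
```

```bash
python3 - <<'E'
from h import *
st()
p,d=capture("side");P,_=cloud("side",d)
s=p[150:465,150:450];cv2.imwrite("pics/s3.png",cv2.resize(s[:,:,::-1],(570,600),interpolation=cv2.INTER_CUBIC))
E
```

```text
t 10.68 pos [0.4549 0.2459 0.2497] toolx [-0.0013 -0.0005 -1.    ] toolz [ 0.9985 -0.055  -0.0013] zyaw -0.0551 F [-0.2168 -0.252  -1.1115] gap 0.0253 q [ 0.3516 -0.2108  1.8543 -0.0001  1.4995  0.4067]
```

View pics/s3.png

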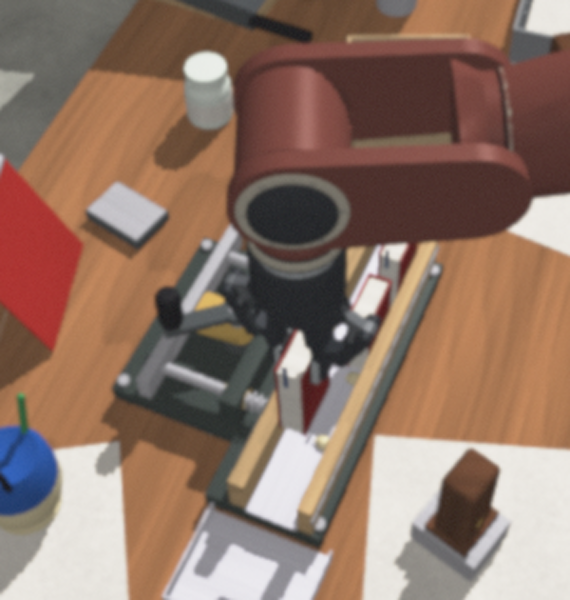

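play_rows(
  plan=[
    {"translation":[0.1,-2.56,0],"dr":[0,0,0.017],"gripper":0.2},
    {"translation":[0.1,-2.56,0],"dr":[0,0,0.017],"gripper":0.2},
    {"translation":[0.1,-2.56,0],"dr":[0,0,0.017],"gripper":0.2},
    {"translation":[0.1,-2.56,0],"dr":[0,0,0.017],"gripper":0.2},
    {"translation":[0.1,-2.56,0],"dr":[0,0,0.017],"gripper":0.2},
    {"translation":[0.1,-2.56,0],"dr":[0,0,0.017],"gripper":0.2},
    {"translation":[0.1,-2.56,0],"dr":[0,0,0.017],"gripper":0.2},
    {"translation":[0.1,-2.56,0],"dr":[0,0,0.017],"gripper":0.2},
  ],
)

```text
t: 11.4
position: [0.4628, 0.0402, 0.2481]
tool_rot: [3.037, 1.569, 3.119]
force: [0.6, 0.9, -0.9]
finger_gap: 0.0252
```

play_rows(
  plan=[
    {"translation":[0.1,-2.56,0],"dr":[0,0,0.017],"gripper":0.2},
    {"translation":[0.1,-2.56,0],"dr":[0,0,0.017],"gripper":0.2},
    {"translation":[0.1,-2.56,0],"dr":[0,0,0.017],"gripper":0.2},
    {"translation":[0.1,-2.56,0],"dr":[0,0,0.017],"gripper":0.2},
    {"translation":[0.1,-2.56,0],"dr":[0,0,0.017],"gripper":0.2},
    {"translation":[0.1,-2.56,0],"dr":[0,0,0.017],"gripper":0.2},
    {"translation":[0.1,-2.56,0],"dr":[0,0,0.017],"gripper":0.2},
    {"translation":[0.1,-2.56,0],"dr":[0,0,0.017],"gripper":0.2},
  ],
)

```text
t: 12.07
position: [0.4708, -0.1645, 0.248]
tool_rot: [2.43, 1.569, 2.648]
force: [0.7, -0.1, -0.9]
finger_gap: 0.0248
```

play_rows(
  plan=[
    {"translation":[0.1,-2.56,0],"dr":[0,0,0.017],"gripper":0.2},
    {"translation":[0.1,-2.56,0],"dr":[0,0,0.017],"gripper":0.2},
    {"translation":[0.1,-2.56,0],"dr":[0,0,0.017],"gripper":0.2},
    {"translation":[0.1,-2.56,0],"dr":[0,0,0.017],"gripper":0.2},
    {"translation":[0.1,-2.56,0],"dr":[0,0,0.017],"gripper":0.2},
    {"translation":[0.1,-2.56,0],"dr":[0,0,0.017],"gripper":0.2},
    {"translation":[0.1,-2.56,0],"dr":[0,0,0.017],"gripper":0.2},
    {"translation":[0.1,-2.56,0],"dr":[0,0,0.017],"gripper":0.2},
  ],
)

```text
t: 12.73
position: [0.4789, -0.3691, 0.2478]
tool_rot: [1.996, 1.569, 2.349]
force: [0.7, -0.3, -0.6]
finger_gap: 0.0255
```

play_rows(
  plan=[
    {"translation":[0,0,-1.3],"dr":[0,0,0],"gripper":0.2},
    {"translation":[0,0,-1.3],"dr":[0,0,0],"gripper":0.2},
    {"translation":[0,0,-1.3],"dr":[0,0,0],"gripper":0.2},
    {"translation":[0,0,-1.3],"dr":[0,0,0],"gripper":0.2},
    {"translation":[0,0,-1.3],"dr":[0,0,0],"gripper":0.2},
    {"translation":[0,0,-1.3],"dr":[0,0,0],"gripper":0.2},
    {"translation":[0,0,-1.3],"dr":[0,0,0],"gripper":0.2},
    {"translation":[0,0,-1.3],"dr":[0,0,0],"gripper":0.2},
  ],
)

```text
t: 13.4
position: [0.4795, -0.3677, 0.1439]
tool_rot: [2.059, 1.571, 2.412]
force: [0.4, -0.9, -1.3]
finger_gap: 0.0254
```

```bash
python3 - <<'E'
from h import *
st()
o=[]
for n in("side","top"):
    p,d=capture(n);P,uv=cloud(n,d)
    for q in("crate","diary1"): find(q,n)
    Q=P[(np.hypot(P[:,0]-.515,P[:,1]+.312)<.13)&(P[:,2]>.04)&(P[:,2]<.055)]
    print(n,len(Q),cv2.minAreaRect((Q[:,:2]*1000).astype(np.float32)))
    c=pix(n,[.5,-.33,.05])[0].astype(int);o.append(cv2.resize(p[c[1]-60:c[1]+60,c[0]-60:c[0]+60,::-1],(400,400),interpolation=cv2.INTER_CUBIC))
cv2.imwrite("pics/s4.png",np.hstack(o))
E
```

```text
t 13.40 pos [ 0.4795 -0.3677  0.1439] toolx [-0.0001  0.0001 -1.    ] toolz [ 0.9382  0.3462 -0.0001] zyaw 0.3535 F [ 0.4015 -0.9156 -1.2957] gap 0.0254 q [-0.7774  0.0864  1.7517 -0.      1.3037 -1.1309]
crate side call 0.91 [ 0.5154 -0.315  -0.0039] [365. 205.]
diary1 side call 0.85 [ 0.4417 -0.0014  0.0311] [356. 301.]
diary1 side call 0.84 [0.445  0.0794 0.0318] [343. 331.]
diary1 side call 0.65 [ 0.4797 -0.3704  0.06  ] [387. 175.]
side 987 ((512.3090209960938, -312.0018310546875), (165.1749267578125, 177.0660400390625), 20.354116439819336)
crate top call 0.73 [ 0.5098 -0.3117  0.0002] [404. 258.]
diary1 top call 0.69 [ 0.4376 -0.0013  0.0353] [296. 283.]
diary1 top call 0.69 [0.4447 0.0842 0.0302] [266. 280.]
top 407 ((528.3006591796875, -305.9488830566406), (140.76513671875, 167.4949951171875), 20.764873504638672)
```

View pics/s4.png

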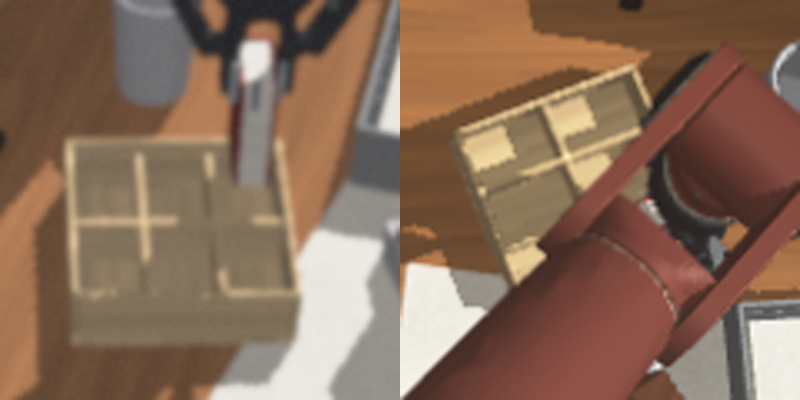

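play_rows(
  plan=[
    {"translation":[0,0,-1],"dr":[0,0,0],"gripper":0.2},
    {"translation":[0,0,-1],"dr":[0,0,0],"gripper":0.2},
    {"translation":[0,0,-1],"dr":[0,0,0],"gripper":0.2},
    {"translation":[0,0,-1],"dr":[0,0,0],"gripper":0.2},
    {"translation":[0,0,-0.7],"dr":[0,0,0],"gripper":0.2},
    {"translation":[0,0,-0.5],"dr":[0,0,0],"gripper":0.2},
    {"translation":[0,0,-0.4],"dr":[0,0,0],"gripper":0.2},
    {"translation":[0,0,0],"dr":[0,0,0],"gripper":0.2},
  ],
)

```text
t: 14.37
position: [0.479, -0.3678, 0.088]
tool_rot: [2.016, 1.569, 2.369]
force: [0.5, -0.1, -1.3]
finger_gap: 0.0252
```

play_rows(
  plan=[
    {"translation":[0,0,0],"dr":[0,0,0],"gripper":0.4},
    {"translation":[0,0,0],"dr":[0,0,0],"gripper":0.5},
    {"translation":[0,0,0],"dr":[0,0,0],"gripper":0.55},
    {"translation":[0,0,0],"dr":[0,0,0],"gripper":0.6},
    {"translation":[0,0,1],"dr":[0,0,0],"gripper":0.6},
    {"translation":[0,0,2],"dr":[0,0,0],"gripper":0.6},
    {"translation":[0,0,3],"dr":[0,0,0],"gripper":0.6},
    {"translation":[0,0,3],"dr":[0,0,0],"gripper":0.6},
  ],
)

```text
t: 15.03
position: [0.479, -0.3677, 0.1802]
tool_rot: [1.996, 1.569, 2.349]
force: [0.1, -0.4, -0.6]
finger_gap: 0.0515
```

```bash
python3 - <<'E'
from h import *
st()
for n in("side","top"):
    p,d=capture(n);P,uv=cloud(n,d)
    find("diary1",n)
    Q=P[(np.hypot(P[:,0]-.4794,P[:,1]+.368)<.06)&(P[:,2]>.085)&(P[:,2]<.115)]
    print(n,len(Q),np.percentile(Q[:,2],95) if len(Q) else 0,cv2.minAreaRect((Q[:,:2]*1000).astype(np.float32)) if len(Q)>10 else 0)
E
```

```text
t 15.03 pos [ 0.479  -0.3677  0.1802] toolx [-0.0011  0.0012 -1.    ] toolz [ 0.9383  0.3457 -0.0007] zyaw 0.3530 F [ 0.1459 -0.3741 -0.6295] gap 0.0515 q [-0.778   0.052   1.7242  0.      1.367  -1.131 ]
diary1 side call 0.81 [ 0.4747 -0.37    0.0002] [387. 193.]
diary1 side call 0.63 [0.4456 0.0847 0.0301] [342. 333.]
diary1 side call 0.59 [ 0.4372 -0.0017  0.0291] [358. 302.]
diary1 side call 0.38 [0.442  0.1222 0.033 ] [337. 348.]
side 225 0.10235099503685635 ((478.12701416015625, -368.12744140625), (26.551313400268555, 61.83134078979492), 19.128055572509766)
diary1 top call 0.72 [ 0.4396 -0.0012  0.0325] [296. 282.]
diary1 top call 0.56 [0.4484 0.0813 0.0307] [267. 279.]
diary1 top call 0.55 [ 0.4783 -0.3701  0.0116] [425. 268.]
top 59 0.10648665832492771 ((485.9124450683594, -374.23162841796875), (29.552324295043945, 15.901143074035645), 38.10575485229492)
```

play_rows(
  plan=[
    {"translation":[-0.21,2.82,0.8],"dr":[0,0,-0.0255],"gripper":0.8},
    {"translation":[-0.21,2.82,0.8],"dr":[0,0,-0.0255],"gripper":0.8},
    {"translation":[-0.21,2.82,0.8],"dr":[0,0,-0.0255],"gripper":0.8},
    {"translation":[-0.21,2.82,0.8],"dr":[0,0,-0.0255],"gripper":0.8},
    {"translation":[-0.21,2.82,0.8],"dr":[0,0,-0.0255],"gripper":0.8},
    {"translation":[-0.21,2.82,0.8],"dr":[0,0,-0.0255],"gripper":0.8},
    {"translation":[-0.21,2.82,0.8],"dr":[0,0,-0.0255],"gripper":0.8},
    {"translation":[-0.21,2.82,0.8],"dr":[0,0,-0.0255],"gripper":0.8},
  ],
)

```text
t: 15.9
position: [0.4616, -0.141, 0.2421]
tool_rot: [2.52, 1.568, 2.667]
force: [1.0, -0.0, -0.0]
finger_gap: 0.0681
```

play_rows(
  plan=[
    {"translation":[-0.21,2.82,0],"dr":[0,0,-0.0255],"gripper":0.8},
    {"translation":[-0.21,2.82,0],"dr":[0,0,-0.0255],"gripper":0.8},
    {"translation":[-0.21,2.82,0],"dr":[0,0,-0.0255],"gripper":0.8},
    {"translation":[-0.21,2.82,0],"dr":[0,0,-0.0255],"gripper":0.8},
    {"translation":[-0.21,2.82,0],"dr":[0,0,-0.0255],"gripper":0.8},
    {"translation":[-0.21,2.82,0],"dr":[0,0,-0.0255],"gripper":0.8},
    {"translation":[-0.21,2.82,0],"dr":[0,0,-0.0255],"gripper":0.8},
    {"translation":[-0.21,2.82,0],"dr":[0,0,-0.0255],"gripper":0.8},
  ],
)

```text
t: 16.57
position: [0.4447, 0.0843, 0.2419]
tool_rot: [-3.065, 1.568, -3.121]
force: [0.6, -0.6, 0.1]
finger_gap: 0.0681
```

play_rows(
  plan=[
    {"translation":[0,0,-1.7],"dr":[0,0,0],"gripper":0.8},
    {"translation":[0,0,-1.7],"dr":[0,0,0],"gripper":0.8},
    {"translation":[0,0,-1.7],"dr":[0,0,0],"gripper":0.8},
    {"translation":[0,0,-1.7],"dr":[0,0,0],"gripper":0.8},
    {"translation":[0,0,-1.7],"dr":[0,0,0],"gripper":0.8},
    {"translation":[0,0,-1.7],"dr":[0,0,0],"gripper":0.8},
    {"translation":[0,0,-1.7],"dr":[0,0,0],"gripper":0.8},
    {"translation":[0,0,-1.7],"dr":[0,0,0],"gripper":0.8},
  ],
)

```text
t: 17.23
position: [0.4447, 0.083, 0.1052]
tool_rot: [-3.063, 1.568, -3.118]
force: [0.4, -0.7, -0.1]
finger_gap: 0.0684
```

```bash
python3 meas.py
```

```text
t 17.23 pos [0.4447 0.083  0.1052] toolx [-0.0026 -0.0001 -1.    ] toolz [ 0.9985 -0.0549 -0.0026] zyaw -0.0550 F [ 0.409  -0.651  -0.1411] gap 0.0684 q [ 0.0197 -0.2433  2.1313 -0.      1.2561  0.0746]
side 59 [0.1226 0.1331] ((479.9905090332031, 83.865234375), (21.882524490356445, 13.542420387268066), 50.93085479736328)
side 58 [0.1234 0.1329] ((400.0267028808594, 91.44312286376953), (21.86994743347168, 9.769060134887695), 45.369197845458984)
side 309 [0.1233 0.127 ] ((443.06805419921875, 89.29133605957031), (44.90781021118164, 26.633134841918945), 85.97076416015625)
top 227 [0.1246 0.1306] ((441.6485290527344, -0.9680061340332031), (57.67207717895508, 27.181243896484375), 86.60718536376953)
crank_knob top call 0.89 [0.6394 0.1595 0.1411] [235. 204.]
crank_knob side call 0.73 [0.6317 0.1543 0.144 ] [238. 302.]
```

play_rows(
  plan=[
    {"translation":[0,0,0.2],"dr":[0,0,0],"gripper":0.6},
    {"translation":[0,0,0],"dr":[0,0,0],"gripper":0.45},
    {"translation":[0,0,0],"dr":[0,0,0],"gripper":0.35},
    {"translation":[0,0,0],"dr":[0,0,0],"gripper":0.25},
    {"translation":[0,0,0],"dr":[0,0,0],"gripper":0.2},
    {"translation":[0,0,0],"dr":[0,0,0],"gripper":0.2},
    {"translation":[0,0,0],"dr":[0,0,0],"gripper":0.2},
    {"translation":[0,0,0],"dr":[0,0,0],"gripper":0.2},
  ],
)

```text
t: 18.1
position: [0.4465, 0.083, 0.1106]
tool_rot: [0.105, 1.569, 0.05]
force: [-1.8, 0.7, 6.3]
finger_gap: 0.0252
```

play_rows(
  plan=[
    {"translation":[0,0,0.5],"dr":[0,0,0],"gripper":0.2},
    {"translation":[0,0,1.5],"dr":[0,0,0],"gripper":0.2},
    {"translation":[0,0,2],"dr":[0,0,0],"gripper":0.2},
    {"translation":[0,0,2],"dr":[0,0,0],"gripper":0.2},
    {"translation":[0,0,2],"dr":[0,0,0],"gripper":0.2},
    {"translation":[0,0,2],"dr":[0,0,0],"gripper":0.2},
    {"translation":[0,0,2],"dr":[0,0,0],"gripper":0.2},
    {"translation":[0,0,2],"dr":[0,0,0],"gripper":0.2},
  ],
)

```text
t: 18.77
position: [0.4454, 0.0829, 0.2499]
tool_rot: [-3.029, 1.57, -3.084]
force: [0.1, 0.2, -0.4]
finger_gap: 0.0253
```

play_rows(
  plan=[
    {"translation":[0.84,-2.59,0],"dr":[0,0,0.0255],"gripper":0.2},
    {"translation":[0.84,-2.59,0],"dr":[0,0,0.0255],"gripper":0.2},
    {"translation":[0.84,-2.59,0],"dr":[0,0,0.0255],"gripper":0.2},
    {"translation":[0.84,-2.59,0],"dr":[0,0,0.0255],"gripper":0.2},
    {"translation":[0.84,-2.59,0],"dr":[0,0,0.0255],"gripper":0.2},
    {"translation":[0.84,-2.59,0],"dr":[0,0,0.0255],"gripper":0.2},
    {"translation":[0.84,-2.59,0],"dr":[0,0,0.0255],"gripper":0.2},
    {"translation":[0.84,-2.59,0],"dr":[0,0,0.0255],"gripper":0.2},
  ],
)

```text
t: 19.43
position: [0.513, -0.1255, 0.2488]
tool_rot: [2.483, 1.57, 2.633]
force: [1.2, -0.4, 0.3]
finger_gap: 0.0252
```

play_rows(
  plan=[
    {"translation":[0.84,-2.59,0],"dr":[0,0,0.0255],"gripper":0.2},
    {"translation":[0.84,-2.59,0],"dr":[0,0,0.0255],"gripper":0.2},
    {"translation":[0.84,-2.59,0],"dr":[0,0,0.0255],"gripper":0.2},
    {"translation":[0.84,-2.59,0],"dr":[0,0,0.0255],"gripper":0.2},
    {"translation":[0.84,-2.59,0],"dr":[0,0,0.0255],"gripper":0.2},
    {"translation":[0.84,-2.59,0],"dr":[0,0,0.0255],"gripper":0.2},
    {"translation":[0.84,-2.59,0],"dr":[0,0,0.0255],"gripper":0.2},
    {"translation":[0.84,-2.59,0],"dr":[0,0,0.0255],"gripper":0.2},
  ],
)

```text
t: 20.1
position: [0.5803, -0.3326, 0.2485]
tool_rot: [2.108, 1.57, 2.462]
force: [-0.2, 0.3, -1.1]
finger_gap: 0.0252
```

```bash
python3 - <<'E'
from h import *
st()
for n in("side",):
    p,d=capture(n);P,uv=cloud(n,d)
    find("diary1",n); find("crate",n)
    Q=P[(np.hypot(P[:,0]-.4794,P[:,1]+.368)<.06)&(P[:,2]>.085)&(P[:,2]<.115)]
    print(n,len(Q),np.percentile(Q[:,2],95) if len(Q) else 0,cv2.minAreaRect((Q[:,:2]*1000).astype(np.float32)) if len(Q)>10 else 0)
E
```

```text
t 20.10 pos [ 0.5803 -0.3326  0.2485] toolx [-0.0009  0.0007 -1.    ] toolz [ 0.9379  0.3468 -0.0006] zyaw 0.3541 F [-0.2233  0.2998 -1.0559] gap 0.0252 q [-0.6317  0.153   1.4998  0.0001  1.4899 -0.9858]
diary1 side call 0.82 [ 0.4369 -0.0023  0.027 ] [358. 303.]
diary1 side call 0.71 [ 0.4778 -0.3693 -0.0008] [385. 194.]
diary1 side call 0.55 [ 0.5821 -0.3342  0.169 ] [344. 141.]
crate side call 0.63 [ 0.5147 -0.3156 -0.007 ] [365. 206.]
side 218 0.10202086060294613 ((478.3804016113281, -367.80767822265625), (26.956180572509766, 57.56711959838867), 19.898574829101562)
```

play_rows(
  plan=[
    {"translation":[-0.1,0.1,-1.4],"dr":[0,0,0],"gripper":0.2},
    {"translation":[0,0,-1.4],"dr":[0,0,0],"gripper":0.2},
    {"translation":[0,0,-1.4],"dr":[0,0,0],"gripper":0.2},
    {"translation":[0,0,-1.4],"dr":[0,0,0],"gripper":0.2},
    {"translation":[0,0,-1.4],"dr":[0,0,0],"gripper":0.2},
    {"translation":[0,0,-1.4],"dr":[0,0,0],"gripper":0.2},
    {"translation":[0,0,-1.4],"dr":[0,0,0],"gripper":0.2},
    {"translation":[0,0,-1.4],"dr":[0,0,0],"gripper":0.2},
  ],
)

```text
t: 20.92
position: [0.5791, -0.3302, 0.1356]
tool_rot: [2.103, 1.57, 2.456]
force: [0.9, 0.7, -1.1]
finger_gap: 0.0252
```

play_rows(
  plan=[
    {"translation":[0,0,-1],"dr":[0,0,0],"gripper":0.2},
    {"translation":[0,0,-1],"dr":[0,0,0],"gripper":0.2},
    {"translation":[0,0,-1],"dr":[0,0,0],"gripper":0.2},
    {"translation":[0,0,-0.8],"dr":[0,0,0],"gripper":0.2},
    {"translation":[0,0,-0.6],"dr":[0,0,0],"gripper":0.2},
    {"translation":[0,0,-0.4],"dr":[0,0,0],"gripper":0.2},
    {"translation":[0,0,0],"dr":[0,0,0],"gripper":0.2},
    {"translation":[0,0,0],"dr":[0,0,0],"gripper":0.2},
  ],
)

```text
t: 21.58
position: [0.5794, -0.3306, 0.0895]
tool_rot: [-0.946, 1.57, -0.593]
force: [1.3, 0.4, 0.1]
finger_gap: 0.0252
```

play_rows(
  plan=[
    {"translation":[0,0,0],"dr":[0,0,0],"gripper":0.4},
    {"translation":[0,0,0],"dr":[0,0,0],"gripper":0.5},
    {"translation":[0,0,0],"dr":[0,0,0],"gripper":0.55},
    {"translation":[0,0,0],"dr":[0,0,0],"gripper":0.6},
    {"translation":[0,0,1],"dr":[0,0,0],"gripper":0.6},
    {"translation":[0,0,2],"dr":[0,0,0],"gripper":0.6},
    {"translation":[0,0,4],"dr":[0,0,0],"gripper":0.6},
    {"translation":[0,0,4],"dr":[0,0,0],"gripper":0.6},
  ],
)

```text
t: 22.25
position: [0.5782, -0.3296, 0.1991]
tool_rot: [2.152, 1.567, 2.505]
force: [1.5, -0.6, 0.6]
finger_gap: 0.051
```

```bash
cat > cr.py <<'E'
from h import *
st()
for n in("side","top"):
    p,d=capture(n);P,uv=cloud(n,d);cv2.imwrite(f"pics/last_{n}.png",p[:,:,::-1])
    find("diary1",n)
    for c in((.4794,-.368),(.5788,-.3316),(.5009,-.274)):
        Q=P[(np.hypot(P[:,0]-c[0],P[:,1]-c[1])<.045)&(P[:,2]>.085)&(P[:,2]<.115)]
        if len(Q)>10: print(n,len(Q),np.percentile(Q[:,2],95),cv2.minAreaRect((Q[:,:2]*1000).astype(np.float32)))
E
python3 cr.py
```

```text
t 22.25 pos [ 0.5782 -0.3296  0.1991] toolx [-0.0032  0.0024 -1.    ] toolz [ 0.9383  0.3458 -0.0022] zyaw 0.3530 F [ 1.4744 -0.562   0.553 ] gap 0.0510 q [-0.6299  0.1792  1.5538  0.      1.4126 -0.9829]
diary1 side call 0.87 [ 0.4802 -0.3712 -0.    ] [385. 193.]
diary1 side call 0.77 [ 0.4395 -0.0039  0.0273] [357. 302.]
diary1 side call 0.7 [ 0.5846 -0.329   0.008 ] [341. 192.]
diary1 side call 0.62 [0.6268 0.1556 0.1433] [241. 304.]
side 219 0.10268515008694502 ((478.5478210449219, -369.17230224609375), (26.691526412963867, 63.4560432434082), 19.751073837280273)
side 221 0.10327656188818646 ((579.0880126953125, -331.85650634765625), (24.464218139648438, 69.47582244873047), 18.39332389831543)
diary1 top call 0.63 [0.4378 0.003  0.0339] [295. 283.]
diary1 top call 0.61 [ 0.4855 -0.368   0.0095] [424. 266.]
top 197 0.10506288059670711 ((482.477294921875, -367.44781494140625), (26.519542694091797, 60.66038131713867), 22.48214340209961)
top 12 0.10432646068601278 ((598.775390625, -345.7484436035156), (10.975876808166504, 10.592466354370117), 20.501304626464844)
```

play_rows(
  plan=[
    {"translation":[-0.86,2.05,0.55],"dr":[0,0,-0.0255],"gripper":0.8},
    {"translation":[-0.86,2.05,0.55],"dr":[0,0,-0.0255],"gripper":0.8},
    {"translation":[-0.86,2.05,0.55],"dr":[0,0,-0.0255],"gripper":0.8},
    {"translation":[-0.86,2.05,0.55],"dr":[0,0,-0.0255],"gripper":0.8},
    {"translation":[-0.86,2.05,0.55],"dr":[0,0,-0.0255],"gripper":0.8},
    {"translation":[-0.86,2.05,0.55],"dr":[0,0,-0.0255],"gripper":0.8},
    {"translation":[-0.86,2.05,0.55],"dr":[0,0,-0.0255],"gripper":0.8},
    {"translation":[-0.86,2.05,0.55],"dr":[0,0,-0.0255],"gripper":0.8},
  ],
)

```text
t: 23.12
position: [0.5091, -0.1651, 0.2417]
tool_rot: [2.525, 1.568, 2.672]
force: [0.1, 0.2, 0.4]
finger_gap: 0.0686
```

play_rows(
  plan=[
    {"translation":[-0.86,2.05,0],"dr":[0,0,-0.0255],"gripper":0.8},
    {"translation":[-0.86,2.05,0],"dr":[0,0,-0.0255],"gripper":0.8},
    {"translation":[-0.86,2.05,0],"dr":[0,0,-0.0255],"gripper":0.8},
    {"translation":[-0.86,2.05,0],"dr":[0,0,-0.0255],"gripper":0.8},
    {"translation":[-0.86,2.05,0],"dr":[0,0,-0.0255],"gripper":0.8},
    {"translation":[-0.86,2.05,0],"dr":[0,0,-0.0255],"gripper":0.8},
    {"translation":[-0.86,2.05,0],"dr":[0,0,-0.0255],"gripper":0.8},
    {"translation":[-0.86,2.05,0],"dr":[0,0,-0.0255],"gripper":0.8},
  ],
)

```text
t: 23.78
position: [0.4403, -0.0014, 0.2416]
tool_rot: [2.996, 1.568, 2.939]
force: [-0.5, 0.1, -0.5]
finger_gap: 0.0683
```

play_rows(
  plan=[
    {"translation":[0,0,-1.7],"dr":[0,0,0],"gripper":0.8},
    {"translation":[0,0,-1.7],"dr":[0,0,0],"gripper":0.8},
    {"translation":[0,0,-1.7],"dr":[0,0,0],"gripper":0.8},
    {"translation":[0,0,-1.7],"dr":[0,0,0],"gripper":0.8},
    {"translation":[0,0,-1.7],"dr":[0,0,0],"gripper":0.8},
    {"translation":[0,0,-1.7],"dr":[0,0,0],"gripper":0.8},
    {"translation":[0,0,-1.7],"dr":[0,0,0],"gripper":0.8},
    {"translation":[0,0,-1.4],"dr":[0,0,0],"gripper":0.8},
  ],
)

```text
t: 24.45
position: [0.4399, -0.0021, 0.1075]
tool_rot: [3.031, 1.567, 2.976]
force: [0.2, 0.2, 0.4]
finger_gap: 0.0679
```

```bash
python3 meas.py
```

```text
t 24.45 pos [ 0.4399 -0.0021  0.1075] toolx [-0.004   0.0007 -1.    ] toolz [ 0.9985 -0.055  -0.004 ] zyaw -0.0550 F [0.2275 0.1736 0.3886] gap 0.0679 q [-0.1743 -0.2808  2.1571 -0.      1.2693 -0.1193]
side 67 [0.1228 0.1336] ((480.05291748046875, -1.6785697937011719), (22.47797966003418, 14.585830688476562), 83.57477569580078)
side 331 [0.1231 0.1276] ((438.1356201171875, 1.2688770294189453), (55.670501708984375, 26.972497940063477), 87.54275512695312)
side 61 [0.1226 0.1326] ((395.3720703125, 5.856443405151367), (22.662973403930664, 9.641792297363281), 45.19051742553711)
top none 0
crank_knob top call 0.64 [0.6396 0.1573 0.1424] [236. 204.]
crank_knob side call 0.73 [0.6298 0.1552 0.1405] [239. 304.]
```

play_rows(
  plan=[
    {"translation":[0,0,0],"dr":[0,0,0],"gripper":0.6},
    {"translation":[0,0,0],"dr":[0,0,0],"gripper":0.45},
    {"translation":[0,0,0],"dr":[0,0,0],"gripper":0.35},
    {"translation":[0,0,0],"dr":[0,0,0],"gripper":0.25},
    {"translation":[0,0,0],"dr":[0,0,0],"gripper":0.2},
    {"translation":[0,0,0],"dr":[0,0,0],"gripper":0.2},
    {"translation":[0,0,0],"dr":[0,0,0],"gripper":0.2},
    {"translation":[0,0,0],"dr":[0,0,0],"gripper":0.2},
  ],
)

```text
t: 25.32
position: [0.4422, -0.0025, 0.1113]
tool_rot: [-0.11, 1.57, -0.165]
force: [-1.7, 0.2, 5.5]
finger_gap: 0.0251
```

play_rows(
  plan=[
    {"translation":[0,0,0.5],"dr":[0,0,0],"gripper":0.2},
    {"translation":[0,0,1.5],"dr":[0,0,0],"gripper":0.2},
    {"translation":[0,0,2],"dr":[0,0,0],"gripper":0.2},
    {"translation":[0,0,2],"dr":[0,0,0],"gripper":0.2},
    {"translation":[0,0,2],"dr":[0,0,0],"gripper":0.2},
    {"translation":[0,0,2],"dr":[0,0,0],"gripper":0.2},
    {"translation":[0,0,2],"dr":[0,0,0],"gripper":0.2},
    {"translation":[0,0,2],"dr":[0,0,0],"gripper":0.2},
  ],
)

```text
t: 25.98
position: [0.4411, -0.0024, 0.2506]
tool_rot: [3.025, 1.57, 2.97]
force: [-0.1, 0.1, -1.5]
finger_gap: 0.0249
```

play_rows(
  plan=[
    {"translation":[0.38,-1.7,0],"dr":[0,0,0.0255],"gripper":0.2},
    {"translation":[0.38,-1.7,0],"dr":[0,0,0.0255],"gripper":0.2},
    {"translation":[0.38,-1.7,0],"dr":[0,0,0.0255],"gripper":0.2},
    {"translation":[0.38,-1.7,0],"dr":[0,0,0.0255],"gripper":0.2},
    {"translation":[0.38,-1.7,0],"dr":[0,0,0.0255],"gripper":0.2},
    {"translation":[0.38,-1.7,0],"dr":[0,0,0.0255],"gripper":0.2},
    {"translation":[0.38,-1.7,0],"dr":[0,0,0.0255],"gripper":0.2},
    {"translation":[0.38,-1.7,0],"dr":[0,0,0.0255],"gripper":0.2},
  ],
)

```text
t: 26.65
position: [0.4718, -0.1391, 0.2495]
tool_rot: [2.514, 1.57, 2.664]
force: [0.1, 0.8, -1.0]
finger_gap: 0.0249
```

play_rows(
  plan=[
    {"translation":[0.38,-1.7,0],"dr":[0,0,0.0255],"gripper":0.2},
    {"translation":[0.38,-1.7,0],"dr":[0,0,0.0255],"gripper":0.2},
    {"translation":[0.38,-1.7,0],"dr":[0,0,0.0255],"gripper":0.2},
    {"translation":[0.38,-1.7,0],"dr":[0,0,0.0255],"gripper":0.2},
    {"translation":[0.38,-1.7,0],"dr":[0,0,0.0255],"gripper":0.2},
    {"translation":[0.38,-1.7,0],"dr":[0,0,0.0255],"gripper":0.2},
    {"translation":[0.38,-1.7,0],"dr":[0,0,0.0255],"gripper":0.2},
    {"translation":[0.38,-1.7,0],"dr":[0,0,0.0255],"gripper":0.2},
  ],
)

```text
t: 27.32
position: [0.5022, -0.275, 0.2494]
tool_rot: [2.132, 1.569, 2.486]
force: [0.4, 0.7, -1.9]
finger_gap: 0.0254
```

```bash
python3 cr.py; python3 -c "
from h import *
find('crate','side')"
```

```text
t 27.32 pos [ 0.5022 -0.275   0.2494] toolx [-0.0012  0.0009 -1.    ] toolz [ 0.9379  0.3468 -0.0008] zyaw 0.3542 F [ 0.4302  0.6597 -1.8708] gap 0.0254 q [-0.631  -0.073   1.7309  0.      1.4852 -0.9852]
diary1 side call 0.83 [ 0.5835 -0.3313  0.006 ] [341. 192.]
diary1 side call 0.79 [ 0.4777 -0.3714 -0.0026] [385. 194.]
diary1 side call 0.58 [ 0.4984 -0.2731  0.1697] [371. 165.]
diary1 side call 0.51 [0.4754 0.3511 0.0015] [280. 453.]
diary1 side call 0.29 [0.5814 0.1155 0.0868] [273. 311.]
side 224 0.10196969457921148 ((478.63177490234375, -369.44036865234375), (27.00648307800293, 63.34395980834961), 19.7650089263916)
side 225 0.10348744279417289 ((579.423095703125, -331.08404541015625), (26.100852966308594, 65.59059143066406), 20.94979476928711)
diary1 top call 0.68 [ 0.4849 -0.3662  0.0065] [423. 266.]
diary1 top call 0.56 [ 0.5105 -0.3128  0.0042] [404. 258.]
diary1 top call 0.47 [ 0.4993 -0.2721  0.1737] [398. 252.]
top 111 0.1046934184066802 ((478.802490234375, -376.1239318847656), (24.64850425720215, 50.74457931518555), 43.613739013671875)
```

play_rows(
  plan=[
    {"translation":[-0.1,0.1,-1.4],"dr":[0,0,0],"gripper":0.2},
    {"translation":[0,0,-1.4],"dr":[0,0,0],"gripper":0.2},
    {"translation":[0,0,-1.4],"dr":[0,0,0],"gripper":0.2},
    {"translation":[0,0,-1.4],"dr":[0,0,0],"gripper":0.2},
    {"translation":[0,0,-1.4],"dr":[0,0,0],"gripper":0.2},
    {"translation":[0,0,-1.4],"dr":[0,0,0],"gripper":0.2},
    {"translation":[0,0,-1.4],"dr":[0,0,0],"gripper":0.2},
    {"translation":[0,0,-1.4],"dr":[0,0,0],"gripper":0.2},
  ],
)

```text
t: 28.23
position: [0.5013, -0.2733, 0.1366]
tool_rot: [2.135, 1.57, 2.488]
force: [0.2, -0.2, -1.0]
finger_gap: 0.0257
```

play_rows(
  plan=[
    {"translation":[0,0,-1],"dr":[0,0,0],"gripper":0.2},
    {"translation":[0,0,-1],"dr":[0,0,0],"gripper":0.2},
    {"translation":[0,0,-1],"dr":[0,0,0],"gripper":0.2},
    {"translation":[0,0,-0.9],"dr":[0,0,0],"gripper":0.2},
    {"translation":[0,0,-0.6],"dr":[0,0,0],"gripper":0.2},
    {"translation":[0,0,-0.4],"dr":[0,0,0],"gripper":0.2},
    {"translation":[0,0,0],"dr":[0,0,0],"gripper":0.2},
    {"translation":[0,0,0],"dr":[0,0,0],"gripper":0.2},
  ],
)

```text
t: 28.9
position: [0.5016, -0.2735, 0.0895]
tool_rot: [-0.973, 1.57, -0.62]
force: [-0.7, -0.4, -1.0]
finger_gap: 0.0251
```

play_rows(
  plan=[
    {"translation":[0,0,0],"dr":[0,0,0],"gripper":0.4},
    {"translation":[0,0,0],"dr":[0,0,0],"gripper":0.5},
    {"translation":[0,0,0],"dr":[0,0,0],"gripper":0.55},
    {"translation":[0,0,0],"dr":[0,0,0],"gripper":0.6},
    {"translation":[0,0,1],"dr":[0,0,0],"gripper":0.6},
    {"translation":[0,0,2],"dr":[0,0,0],"gripper":0.6},
    {"translation":[0,0,4],"dr":[0,0,0],"gripper":0.6},
    {"translation":[0,0,4],"dr":[0,0,0],"gripper":0.6},
  ],
)

```text
t: 29.57
position: [0.5004, -0.2726, 0.1995]
tool_rot: [2.157, 1.567, 2.51]
force: [-0.2, -1.1, 0.6]
finger_gap: 0.0513
```

play_rows(
  plan=[
    {"translation":[0,0,4],"dr":[0,0,0],"gripper":0.8},
    {"translation":[-0.5,1,1],"dr":[0,0,0],"gripper":0.8},
    {"translation":[-1,2,0],"dr":[0,0,0],"gripper":0.8},
    {"translation":[-1,3,0],"dr":[0,0,0],"gripper":0.8},
    {"translation":[-1,3,0],"dr":[0,0,0],"gripper":0.8},
    {"translation":[-1,3,0],"dr":[0,0,0],"gripper":0.8},
    {"translation":[-1,2,0],"dr":[0,0,0],"gripper":0.8},
    {"translation":[0,0,0],"dr":[0,0,0],"gripper":0.8},
  ],
)

```text
t: 30.23
position: [0.4454, -0.1306, 0.2503]
tool_rot: [-0.034, 1.57, 0.322]
force: [0.5, -0.3, -0.3]
finger_gap: 0.0684
```

```bash
cat > all.py <<'E'
import os;exec(open("cr.py").read())
for n in("side","top"):
    p,d=capture(n);P,uv=cloud(n,d);find("lump1",n);find("scraper",n);find("scraper",n,look_for)
    G=find("scraper",n)
    for g in G:
        Q=P[(np.hypot(P[:,0]-g[0],P[:,1]-g[1])<.04)&(P[:,2]>.04)&(P[:,2]<.11)]
        if len(Q)<20: continue
        h=np.percentile(Q[:,2],98)
        if h<.105 and h>.085:
            T=Q[Q[:,2]>h-.009];print("small",n,h,cv2.minAreaRect((T[:,:2]*1000).astype(np.float32)))
            F=P[(np.hypot(P[:,0]-g[0],P[:,1]-g[1])<.05)&(P[:,2]>.017)&(P[:,2]<.031)];print("foot",cv2.minAreaRect((F[:,:2]*1000).astype(np.float32)))
a=cv2.imread("pics/last_side.png")[150:465,170:470];b=cv2.imread("pics/last_top.png")[190:310,150:460]
cv2.imwrite("pics/v.png",np.vstack([cv2.resize(a,(381,400)),cv2.resize(b,(381,148))]) if 0 else cv2.resize(a,(570,598),interpolation=cv2.INTER_CUBIC))
cv2.imwrite("pics/vt.png",cv2.resize(b,(775,300),interpolation=cv2.INTER_CUBIC))
E
python3 all.py
```

```text
t 30.23 pos [ 0.4454 -0.1306  0.2503] toolx [ 0.0012  0.0004 -1.    ] toolz [0.9372 0.3487 0.0013] zyaw 0.3562 F [ 0.5202 -0.2895 -0.3244] gap 0.0684 q [-0.4463 -0.3524  1.9672  0.0009  1.5259 -0.8026]
diary1 side call 0.93 [ 0.4998 -0.2737  0.0046] [366. 216.]
diary1 side call 0.67 [ 0.4799 -0.37    0.0019] [385. 192.]
diary1 side call 0.53 [ 0.5824 -0.3329  0.0046] [342. 192.]
side 99 0.10356101697412291 ((473.6476135253906, -353.0975341796875), (25.100543975830078, 31.750263214111328), 24.207550048828125)
side 163 0.1022093587801302 ((583.2115478515625, -329.9613037109375), (24.59585189819336, 67.27596282958984), 26.905818939208984)
side 243 0.10334042847459728 ((500.55194091796875, -272.0533142089844), (26.25086784362793, 64.79644775390625), 19.768722534179688)
diary1 top call 0.9 [ 0.5857 -0.3293  0.006 ] [409. 232.]
diary1 top call 0.85 [ 0.4815 -0.3676  0.0086] [424. 267.]
diary1 top call 0.49 [ 0.5038 -0.2714  0.0069] [390. 260.]
top 220 0.10652854489532414 ((482.4336242675781, -365.4212646484375), (26.82285499572754, 59.80591583251953), 19.538530349731445)
top 209 0.10601918
[... 2482 characters left out ...]
er top call 0.78 [0.2965 0.2331 0.0418] [211. 334.]
scraper top call 0.69 [0.5075 0.146  0.0345] [244. 258.]
scraper top call 0.57 [ 0.3262 -0.3454  0.0751] [422. 321.]
scraper top call 0.94 [0.3002 0.2427 0.0025] [211. 333.]
scraper top call 0.87 [ 0.3283 -0.3624 -0.0046] [423. 321.]
scraper top call 0.74 [ 0.6198 -0.0841  0.0002] [325. 222.]
scraper top call 0.64 [ 0.484  -0.3703  0.0092] [425. 266.]
scraper top call 0.17 [0.4752 0.3561 0.0034] [173. 272.]
small top 0.10148227792664608 ((620.2230224609375, -83.99729919433594), (25.60407066345215, 32.99187469482422), 76.07002258300781)
foot ((620.5914306640625, -83.86830139160156), (51.36855697631836, 44.879878997802734), 74.06034851074219)
```

View pics/v.png

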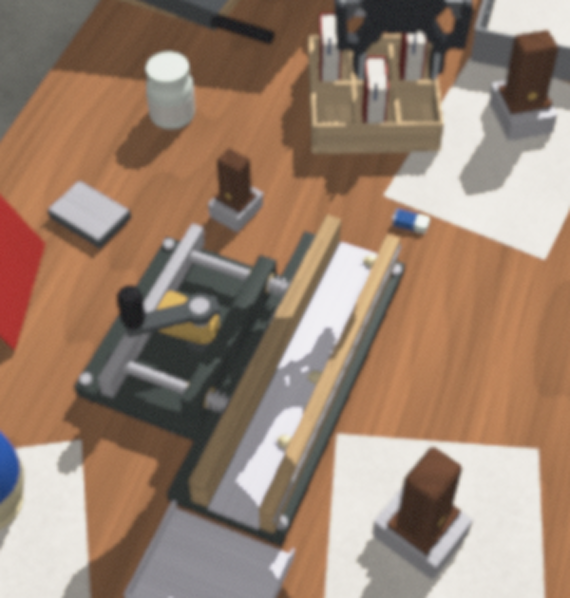

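play_rows(
  plan=[
    {"translation":[2.17,0.58,0],"dr":[0,0,0.116],"gripper":0.8},
    {"translation":[2.17,0.58,0],"dr":[0,0,0.116],"gripper":0.8},
    {"translation":[2.17,0.58,0],"dr":[0,0,0.116],"gripper":0.8},
    {"translation":[2.17,0.58,0],"dr":[0,0,0.116],"gripper":0.8},
    {"translation":[2.17,0.58,0],"dr":[0,0,0.116],"gripper":0.8},
    {"translation":[2.17,0.58,0],"dr":[0,0,0.116],"gripper":0.8},
    {"translation":[2.17,0.58,0],"dr":[0,0,0.116],"gripper":0.8},
    {"translation":[2.17,0.58,0],"dr":[0,0,0.116],"gripper":0.8},
  ],
)

```text
t: 31.6
position: [0.6211, -0.0867, 0.249]
tool_rot: [1.77, 1.57, 3.057]
force: [-0.1, -0.8, -0.3]
finger_gap: 0.0684
```

play_rows(
  plan=[
    {"translation":[0,0,-1],"dr":[0,0,0],"gripper":0.8},
    {"translation":[0,0,-1],"dr":[0,0,0],"gripper":0.8},
    {"translation":[0,0,-1],"dr":[0,0,0],"gripper":0.8},
    {"translation":[0,0,-1],"dr":[0,0,0],"gripper":0.8},
    {"translation":[0,0,-1],"dr":[0,0,0],"gripper":0.8},
    {"translation":[0,0,-1],"dr":[0,0,0],"gripper":0.8},
    {"translation":[0,0,-1],"dr":[0,0,0],"gripper":0.8},
    {"translation":[0,0,-1],"dr":[0,0,0],"gripper":0.8},
  ],
)

```text
t: 32.27
position: [0.6197, -0.0871, 0.1682]
tool_rot: [1.611, 1.571, 2.891]
force: [0.5, 1.2, -0.4]
finger_gap: 0.0686
```

```bash
python3 - <<'E'
from h import *
st()
for n in("side","top"):
    p,d=capture(n);find("scraper",n);P,_=cloud(n,d)
    Q=P[(np.hypot(P[:,0]-.619,P[:,1]+.084)<.035)&(P[:,2]>.08)&(P[:,2]<.103)]
    if len(Q)>10:print(len(Q),cv2.minAreaRect((Q[:,:2]*1000).astype(np.float32)))
E
```

```text
t 32.27 pos [ 0.6197 -0.0871  0.1682] toolx [-0.0002  0.     -1.    ] toolz [ 0.2862  0.9582 -0.    ] zyaw 1.2806 F [ 0.4575  1.2287 -0.4271] gap 0.0686 q [-0.2585  0.1121  1.6813 -0.      1.3484 -1.5391]
scraper side call 0.96 [ 0.619  -0.0813  0.0015] [293. 261.]
scraper side call 0.74 [ 0.3247 -0.3574 -0.0059] [443. 213.]
scraper side call 0.56 [ 0.2956  0.2415 -0.0009] [390. 431.]
197 ((616.8873291015625, -83.94210052490234), (28.65793228149414, 35.230079650878906), 78.80423736572266)
scraper top call 0.81 [ 0.3255 -0.3588 -0.0011] [422. 322.]
scraper top call 0.8 [0.2971 0.2439 0.0021] [210. 334.]
scraper top call 0.63 [ 0.6186 -0.0836  0.0014] [325. 222.]
45 ((626.0553588867188, -85.44377899169922), (25.827613830566406, 16.79875946044922), 73.37618255615234)
```

play_rows(
  plan=[
    {"translation":[0,0.3,-1],"dr":[0,0,0],"gripper":0.8},
    {"translation":[0,0,-1.4],"dr":[0,0,0],"gripper":0.8},
    {"translation":[0,0,-1.4],"dr":[0,0,0],"gripper":0.8},
    {"translation":[0,0,-1.4],"dr":[0,0,0],"gripper":0.8},
    {"translation":[0,0,-1.4],"dr":[0,0,0],"gripper":0.8},
    {"translation":[0,0,-1.4],"dr":[0,0,0],"gripper":0.8},
    {"translation":[0,0,-1.2],"dr":[0,0,0],"gripper":0.8},
    {"translation":[0,0,-0.6],"dr":[0,0,0],"gripper":0.8},
  ],
)

```text
t: 33.13
position: [0.6186, -0.0837, 0.0682]
tool_rot: [1.605, 1.567, 2.886]
force: [0.4, 0.6, -0.6]
finger_gap: 0.068
```

play_rows(
  plan=[
    {"translation":[0,0,0],"dr":[0,0,0],"gripper":0.6},
    {"translation":[0,0,0],"dr":[0,0,0],"gripper":0.45},
    {"translation":[0,0,0],"dr":[0,0,0],"gripper":0.35},
    {"translation":[0,0,0],"dr":[0,0,0],"gripper":0.25},
    {"translation":[0,0,0],"dr":[0,0,0],"gripper":0.2},
    {"translation":[0,0,0],"dr":[0,0,0],"gripper":0.2},
    {"translation":[0,0,0],"dr":[0,0,0],"gripper":0.2},
    {"translation":[0,0,0],"dr":[0,0,0],"gripper":0.2},
  ],
  grip_force=70,
)

```text
t: 33.8
position: [0.6209, -0.0845, 0.0725]
tool_rot: [-1.69, 1.569, -0.409]
force: [-0.2, -2.8, 4.0]
finger_gap: 0.0256
```

```bash
python3 - <<'E'
from h import *
st()
E
```

```text
t 33.80 pos [ 0.6209 -0.0845  0.0725] toolx [ 0.0021 -0.0009 -1.    ] toolz [ 0.2858  0.9583 -0.0003] zyaw 1.2809 F [-0.2357 -2.7732  3.9566] gap 0.0256 q [-0.2538  0.2163  1.737  -0.0004  1.186  -1.5346]
```

play_rows(
  plan=[
    {"translation":[0,0,0.5],"dr":[0,0,0],"gripper":0.2},
    {"translation":[0,0,1.5],"dr":[0,0,0],"gripper":0.2},
    {"translation":[0,0,2],"dr":[0,0,0],"gripper":0.2},
    {"translation":[0,0,2],"dr":[0,0,0],"gripper":0.2},
    {"translation":[0,0,2],"dr":[0,0,0],"gripper":0.2},
    {"translation":[0,0,2],"dr":[0,0,0],"gripper":0.2},
    {"translation":[0,0,1.5],"dr":[0,0,0],"gripper":0.2},
    {"translation":[0,0,0.5],"dr":[0,0,0],"gripper":0.2},
  ],
)

```text
t: 34.47
position: [0.6207, -0.0839, 0.1934]
tool_rot: [-1.354, 1.568, -0.072]
force: [0.7, -0.8, -4.1]
finger_gap: 0.0253
```

play_rows(
  plan=[
    {"translation":[-2.17,-0.16,0],"dr":[0,0,0.0287],"gripper":0.2},
    {"translation":[-2.17,-0.16,0],"dr":[0,0,0.0287],"gripper":0.2},
    {"translation":[-2.17,-0.16,0],"dr":[0,0,0.0287],"gripper":0.2},
    {"translation":[-2.17,-0.16,0],"dr":[0,0,0.0287],"gripper":0.2},
    {"translation":[-2.17,-0.16,0],"dr":[0,0,0.0287],"gripper":0.2},
    {"translation":[-2.17,-0.16,0],"dr":[0,0,0.0287],"gripper":0.2},
    {"translation":[-2.17,-0.16,0],"dr":[0,0,0.0287],"gripper":0.2},
    {"translation":[-2.17,-0.16,0],"dr":[0,0,0.0287],"gripper":0.2},
  ],
)

```text
t: 35.13
position: [0.4444, -0.0963, 0.1894]
tool_rot: [1.173, 1.567, 2.685]
force: [0.3, -1.0, -3.7]
finger_gap: 0.0252
```

play_rows(
  plan=[
    {"translation":[0,0,-0.5],"dr":[0,0,0],"gripper":0.2},
    {"translation":[0,0,-1],"dr":[0,0,0],"gripper":0.2},
    {"translation":[0,0,-1],"dr":[0,0,0],"gripper":0.2},
    {"translation":[0,0,-1],"dr":[0,0,0],"gripper":0.2},
    {"translation":[0,0,-1],"dr":[0,0,0],"gripper":0.2},
    {"translation":[0,0,-1],"dr":[0,0,0],"gripper":0.2},
    {"translation":[0,0,-0.5],"dr":[0,0,0],"gripper":0.2},
    {"translation":[0,0,0],"dr":[0,0,0],"gripper":0.2},
  ],
)

```text
t: 35.8
position: [0.4454, -0.0963, 0.129]
tool_rot: [1.242, 1.567, 2.753]
force: [0.2, 0.3, -4.7]
finger_gap: 0.0252
```

```bash
python3 - <<'E'
from h import *
s=st();k=s["position"];o=[]
for n in("side","top"):
    p,d=capture(n);find("scraper",n);find("lump1",n);P,_=cloud(n,d)
    Q=P[(np.hypot(P[:,0]-k[0],P[:,1]-k[1])<.045)&(P[:,2]>.03)&(P[:,2]<k[2]-.04)]
    if len(Q)>10:print(n,len(Q),Q[:,2].min(),np.percentile(Q[:,2],[2,98]),cv2.minAreaRect((Q[:,:2]*1000).astype(np.float32)))
    c=pix(n,[.46,-.02,.05])[0].astype(int);o.append(cv2.resize(p[c[1]-75:c[1]+75,c[0]-75:c[0]+75,::-1],(400,400),interpolation=cv2.INTER_CUBIC))
cv2.imwrite("pics/s8.png",np.hstack(o))
E
```

```text
t 35.80 pos [ 0.4454 -0.0963  0.129 ] toolx [-0.0039  0.0016 -1.    ] toolz [0.06   0.9982 0.0013] zyaw 1.5107 F [ 0.1979  0.3423 -4.7361] gap 0.0252 q [-0.3765 -0.2645  2.1056  0.0001  1.3046 -1.8873]
scraper side call 0.92 [0.2963 0.2431 0.0013] [390. 431.]
scraper side call 0.91 [ 0.4424 -0.0965  0.0571] [369. 261.]
scraper side call 0.68 [ 0.3234 -0.358  -0.0015] [444. 211.]
lump1 side call 0.59 [0.446  0.1223 0.0332] [336. 348.]
lump1 side call 0.56 [0.4534 0.203  0.0297] [318. 381.]
lump1 side call 0.37 [ 0.4364 -0.0396  0.0305] [364. 289.]
side 378 0.030002185121496272 [0.0311 0.088 ] ((440.4179382324219, -87.92020416259766), (74.27717590332031, 44.93329620361328), 78.65496826171875)
scraper top call 0.9 [ 0.2976  0.2421 -0.    ] [211. 334.]
scraper top call 0.79 [ 0.3275 -0.358  -0.0022] [422. 321.]
scraper top call 0.44 [ 0.4453 -0.0971  0.0599] [330. 278.]
lump1 top call 0.52 [0.4545 0.2045 0.0309] [224. 277.]
lump1 top call 0.47 [0.4498 0.122  0.0288] [253. 279.]
lump1 top call 0.46 [0.4614 0.1211 0.0323] [253. 275.]
lump1 top call 0.37 [ 0.4369 -0.0418  0.0292] [311. 283.]
top 67 0.031985201049191246 [0.0334 0.0887] ((433.25360107421875, -84.08036804199219), (70.623046875, 18.8043270111084), 77.00968170166016)
```

View pics/s8.png

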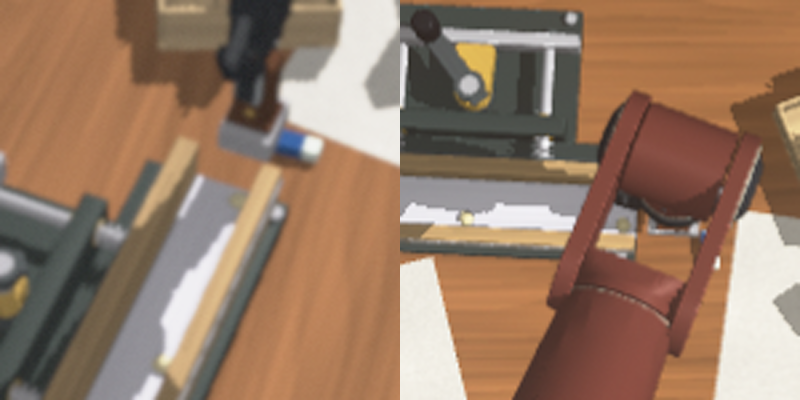

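play_rows(
  plan=[
    {"translation":[0.25,-0.1,-0.4],"dr":[0,0,0],"gripper":0.2},
    {"translation":[0,0,-0.6],"dr":[0,0,0],"gripper":0.2},
    {"translation":[0,0,-0.6],"dr":[0,0,0],"gripper":0.2},
    {"translation":[0,0,-0.4],"dr":[0,0,0],"gripper":0.2},
    {"translation":[0,0,-0.3],"dr":[0,0,0],"gripper":0.2},
    {"translation":[0,0,-0.2],"dr":[0,0,0],"gripper":0.2},
    {"translation":[0,0,0],"dr":[0,0,0],"gripper":0.2},
    {"translation":[0,0,0],"dr":[0,0,0],"gripper":0.2},
  ],
)

```text
t: 36.77
position: [0.4489, -0.0978, 0.1062]
tool_rot: [1.225, 1.571, 2.736]
force: [0.2, -0.4, -4.5]
finger_gap: 0.0252
```

play_rows(
  plan=[
    {"translation":[0.03,0.5,0],"dr":[0,0,0],"gripper":0.2},
    {"translation":[0.03,0.5,0],"dr":[0,0,0],"gripper":0.2},
    {"translation":[0.03,0.5,0],"dr":[0,0,0],"gripper":0.2},
    {"translation":[0.03,0.5,0],"dr":[0,0,0],"gripper":0.2},
    {"translation":[0.03,0.5,0],"dr":[0,0,0],"gripper":0.2},
    {"translation":[0.03,0.5,0],"dr":[0,0,0],"gripper":0.2},
    {"translation":[0.03,0.5,0],"dr":[0,0,0],"gripper":0.2},
    {"translation":[0.03,0.5,0],"dr":[0,0,0],"gripper":0.2},
  ],
)

```text
t: 37.43
position: [0.4514, -0.0572, 0.1063]
tool_rot: [-2.55, 1.571, -1.039]
force: [-0.5, -0.0, -5.1]
finger_gap: 0.0253
```

```bash
cat > sc.py <<'E'
from h import *
s=st();k=s["position"]
r=k[:2]-[.5345,.1182];print("press xy",r@[.9982,-.06],r@[.06,.9982])
for n in("side","top"):
    p,d=capture(n);cv2.imwrite(f"pics/last_{n}.png",p[:,:,::-1]);find("lump1",n);find("scraper",n)
E
python3 sc.py
```

```text
t 37.43 pos [ 0.4514 -0.0572  0.1063] toolx [ 0. -0. -1.] toolz [ 0.06    0.9982 -0.    ] zyaw 1.5108 F [-0.4678 -0.0336 -5.0956] gap 0.0253 q [-0.29   -0.2394  2.1261 -0.      1.2549 -1.8007]
press xy -0.07245087480710803 -0.18012069529261646
lump1 side call 0.43 [0.4457 0.1222 0.0332] [336. 348.]
lump1 side call 0.42 [0.4522 0.2014 0.0278] [319. 381.]
scraper side call 0.72 [ 0.4485 -0.0558  0.0334] [361. 281.]
scraper side call 0.6 [0.2981 0.2399 0.0028] [390. 429.]
scraper side call 0.55 [ 0.325  -0.3584 -0.0017] [443. 211.]
lump1 top call 0.61 [ 0.4364 -0.0207  0.0283] [303. 283.]
lump1 top call 0.57 [0.4507 0.1256 0.0287] [251. 279.]
lump1 top call 0.49 [0.4544 0.208  0.034 ] [222. 277.]
scraper top call 0.73 [ 0.3281 -0.3583 -0.0034] [422. 321.]
scraper top call 0.65 [0.2966 0.2418 0.0006] [211. 334.]
scraper top call 0.62 [ 0.4496 -0.0569  0.0337] [316. 278.]
scraper top call 0.55 [0.6397 0.159  0.1411] [235. 204.]
scraper top call 0.25 [ 0.7801 -0.0171  0.0014] [302. 169.]
```

play_rows(
  plan=[
    {"translation":[0.066,1.1,-0.1],"dr":[0,0,0],"gripper":0.2},
    {"translation":[0.066,1.1,-0.1],"dr":[0,0,0],"gripper":0.2},
    {"translation":[0.066,1.1,0],"dr":[0,0,0],"gripper":0.2},
    {"translation":[0.066,1.1,0],"dr":[0,0,0],"gripper":0.2},
    {"translation":[0.066,1.1,0],"dr":[0,0,0],"gripper":0.2},
    {"translation":[0.066,1.1,0],"dr":[0,0,0],"gripper":0.2},
    {"translation":[0.066,1.1,0],"dr":[0,0,0],"gripper":0.2},
    {"translation":[0.066,1.1,0],"dr":[0,0,0],"gripper":0.2},
  ],
)

```text
t: 38.4
position: [0.4567, 0.0315, 0.1043]
tool_rot: [-1.219, 1.571, 0.292]
force: [0.4, 0.3, -4.7]
finger_gap: 0.0252
```

play_rows(
  plan=[
    {"translation":[0.066,1.1,0],"dr":[0,0,0],"gripper":0.2},
    {"translation":[0.066,1.1,0],"dr":[0,0,0],"gripper":0.2},
    {"translation":[0.066,1.1,0],"dr":[0,0,0],"gripper":0.2},
    {"translation":[0.066,1.1,0],"dr":[0,0,0],"gripper":0.2},
    {"translation":[0.066,1.1,0],"dr":[0,0,0],"gripper":0.2},
    {"translation":[0.066,1.1,0],"dr":[0,0,0],"gripper":0.2},
    {"translation":[0.066,1.1,0],"dr":[0,0,0],"gripper":0.2},
    {"translation":[0.066,1.1,0],"dr":[0,0,0],"gripper":0.2},
  ],
)

```text
t: 39.07
position: [0.462, 0.1192, 0.1043]
tool_rot: [2.886, 1.571, -1.887]
force: [-0.1, 0.1, -3.7]
finger_gap: 0.025
```

```bash
python3 sc.py
```

```text
t 39.07 pos [0.462  0.1192 0.1043] toolx [-0. -0. -1.] toolz [ 0.0602  0.9982 -0.    ] zyaw 1.5105 F [-0.1333  0.0956 -3.7072] gap 0.0250 q [ 0.0965 -0.1762  2.0767 -0.      1.2411 -1.414 ]
press xy -0.07244719215320249 -0.0033138502361505827
lump1 side call 0.52 [0.45   0.2056 0.0289] [320. 383.]
lump1 side call 0.48 [0.447  0.1666 0.0334] [328. 366.]
lump1 side call 0.35 [0.4473 0.1555 0.0288] [329. 362.]
scraper side call 0.91 [0.2966 0.2386 0.0003] [390. 429.]
scraper side call 0.77 [0.459  0.1206 0.0309] [330. 346.]
scraper side call 0.32 [ 0.7196  0.3559 -0.0044] [162. 414.]
lump1 top call 0.55 [0.4516 0.2073 0.0309] [223. 278.]
lump1 top call 0.44 [0.4528 0.1708 0.0306] [235. 278.]
scraper top call 0.66 [ 0.3277 -0.3586 -0.0027] [422. 321.]
scraper top call 0.59 [0.2991 0.2437 0.0004] [211. 333.]
scraper top call 0.54 [0.4581 0.1192 0.0343] [253. 276.]
scraper top call 0.39 [0.5358 0.1201 0.0139] [254. 250.]
```

play_rows(
  plan=[
    {"translation":[0.066,1.1,0],"dr":[0,0,0],"gripper":0.2},
    {"translation":[0.066,1.1,0],"dr":[0,0,0],"gripper":0.2},
    {"translation":[0.066,1.1,0],"dr":[0,0,0],"gripper":0.2},
    {"translation":[0.066,1.1,0],"dr":[0,0,0],"gripper":0.2},
    {"translation":[0.066,1.1,0],"dr":[0,0,0],"gripper":0.2},
    {"translation":[0.066,1.1,0],"dr":[0,0,0],"gripper":0.2},
    {"translation":[0.066,1.1,0],"dr":[0,0,0],"gripper":0.2},
    {"translation":[0.066,1.1,0],"dr":[0,0,0],"gripper":0.2},
  ],
)

```text
t: 40.03
position: [0.4672, 0.2075, 0.1043]
tool_rot: [2.806, 1.571, -1.966]
force: [-0.3, -0.4, -4.5]
finger_gap: 0.0253
```

play_rows(
  plan=[
    {"translation":[0.066,1.1,0],"dr":[0,0,0],"gripper":0.2},
    {"translation":[0.066,1.1,0],"dr":[0,0,0],"gripper":0.2},
    {"translation":[0.066,1.1,0],"dr":[0,0,0],"gripper":0.2},
    {"translation":[0.066,1.1,0],"dr":[0,0,0],"gripper":0.2},
    {"translation":[0.066,1.1,0],"dr":[0,0,0],"gripper":0.2},
    {"translation":[0.066,1.1,0],"dr":[0,0,0],"gripper":0.2},
    {"translation":[0.066,1.1,0],"dr":[0,0,0],"gripper":0.2},
    {"translation":[0.066,1.1,0],"dr":[0,0,0],"gripper":0.2},
  ],
)

```text
t: 40.7
position: [0.4725, 0.2953, 0.1043]
tool_rot: [1.371, 1.571, 2.881]
force: [-0.5, -0.4, -4.3]
finger_gap: 0.0253
```

```bash
python3 sc.py; python3 -c "
import cv2
a=cv2.imread('pics/last_side.png')[320:480,220:420]
cv2.imwrite('pics/s9.png',cv2.resize(a,(700,560),interpolation=cv2.INTER_CUBIC))"
```

```text
t 40.70 pos [0.4725 0.2953 0.1043] toolx [-0.0001  0.     -1.    ] toolz [0.0602 0.9982 0.    ] zyaw 1.5106 F [-0.5127 -0.3551 -4.3317] gap 0.0253 q [ 0.425   0.0227  1.8898  0.0001  1.2292 -1.0856]
press xy -0.07250708792937322 0.17305237888673
lump1 side call 0.52 [0.4557 0.3347 0.0073] [293. 447.]
lump1 side call 0.5 [0.4556 0.3099 0.0054] [298. 435.]
lump1 side call 0.43 [ 0.5848 -0.4996 -0.0016] [360. 153.]
lump1 side call 0.39 [0.4529 0.3181 0.0113] [298. 439.]
scraper side call 0.74 [0.2968 0.2398 0.0002] [390. 430.]
scraper side call 0.67 [ 0.3265 -0.3582 -0.0017] [443. 211.]
scraper side call 0.58 [0.4724 0.2978 0.0366] [291. 420.]
scraper top call 0.89 [ 0.2985  0.243  -0.0013] [211. 333.]
scraper top call 0.87 [ 0.3281 -0.3604 -0.0028] [423. 321.]
scraper top call 0.37 [0.4691 0.2934 0.0316] [192. 272.]
```

View pics/s9.png

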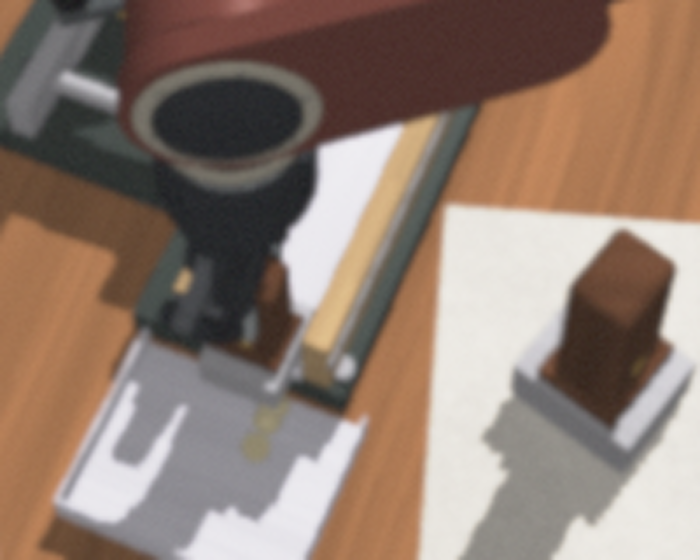

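play_rows(
  plan=[
    {"translation":[0,-0.5,0.5],"dr":[0,0,0],"gripper":0.2},
    {"translation":[0,0,1.5],"dr":[0,0,0],"gripper":0.2},
    {"translation":[0,0,2],"dr":[0,0,0],"gripper":0.2},
    {"translation":[0,0,2],"dr":[0,0,0],"gripper":0.2},
    {"translation":[0,0,2],"dr":[0,0,0],"gripper":0.2},
    {"translation":[0,0,2],"dr":[0,0,0],"gripper":0.2},
    {"translation":[0,0,2],"dr":[0,0,0],"gripper":0.2},
    {"translation":[0,0,1],"dr":[0,0,0],"gripper":0.2},
  ],
)

```text
t: 41.67
position: [0.4736, 0.2889, 0.2379]
tool_rot: [-1.146, 1.566, 0.363]
force: [0.4, 1.5, -3.8]
finger_gap: 0.0251
```

play_rows(
  plan=[
    {"translation":[0.92,-2.34,0],"dr":[0,0,-0.0144],"gripper":0.2},
    {"translation":[0.92,-2.34,0],"dr":[0,0,-0.0144],"gripper":0.2},
    {"translation":[0.92,-2.34,0],"dr":[0,0,-0.0144],"gripper":0.2},
    {"translation":[0.92,-2.34,0],"dr":[0,0,-0.0144],"gripper":0.2},
    {"translation":[0.92,-2.34,0],"dr":[0,0,-0.0144],"gripper":0.2},
    {"translation":[0.92,-2.34,0],"dr":[0,0,-0.0144],"gripper":0.2},
    {"translation":[0.92,-2.34,0],"dr":[0,0,-0.0144],"gripper":0.2},
    {"translation":[0.92,-2.34,0],"dr":[0,0,-0.0144],"gripper":0.2},
  ],
)

```text
t: 42.33
position: [0.5459, 0.1002, 0.2339]
tool_rot: [2.073, 1.57, -2.816]
force: [0.9, 1.3, -4.6]
finger_gap: 0.0249
```

play_rows(
  plan=[
    {"translation":[0.92,-2.34,0],"dr":[0,0,-0.0144],"gripper":0.2},
    {"translation":[0.92,-2.34,0],"dr":[0,0,-0.0144],"gripper":0.2},
    {"translation":[0.92,-2.34,0],"dr":[0,0,-0.0144],"gripper":0.2},
    {"translation":[0.92,-2.34,0],"dr":[0,0,-0.0144],"gripper":0.2},
    {"translation":[0.92,-2.34,0],"dr":[0,0,-0.0144],"gripper":0.2},
    {"translation":[0.92,-2.34,0],"dr":[0,0,-0.0144],"gripper":0.2},
    {"translation":[0.92,-2.34,0],"dr":[0,0,-0.0144],"gripper":0.2},
    {"translation":[0.92,-2.34,0],"dr":[0,0,-0.0144],"gripper":0.2},
  ],
)

```text
t: 43.0
position: [0.6194, -0.087, 0.2337]
tool_rot: [1.758, 1.57, 3.037]
force: [1.1, 0.5, -5.1]
finger_gap: 0.0249
```

play_rows(
  plan=[
    {"translation":[0,0,-1],"dr":[0,0,0],"gripper":0.2},
    {"translation":[0,0,-1.6],"dr":[0,0,0],"gripper":0.2},
    {"translation":[0,0,-1.6],"dr":[0,0,0],"gripper":0.2},
    {"translation":[0,0,-1.6],"dr":[0,0,0],"gripper":0.2},
    {"translation":[0,0,-1.6],"dr":[0,0,0],"gripper":0.2},
    {"translation":[0,0,-1.6],"dr":[0,0,0],"gripper":0.2},
    {"translation":[0,0,-1.6],"dr":[0,0,0],"gripper":0.2},
    {"translation":[0,0,-1],"dr":[0,0,0],"gripper":0.2},
  ],
)

```text
t: 43.67
position: [0.618, -0.0851, 0.1156]
tool_rot: [1.632, 1.567, 2.912]
force: [0.0, 0.2, -4.5]
finger_gap: 0.0253
```

```bash
python3 sc.py
```

```text
t 43.67 pos [ 0.618  -0.0851  0.1156] toolx [-0.0037  0.0009 -1.    ] toolz [ 0.2868  0.958  -0.0002] zyaw 1.2799 F [ 0.0234  0.1706 -4.5307] gap 0.0253 q [-0.256   0.1626  1.7192 -0.0001  1.2637 -1.5359]
press xy 0.09551021035681222 -0.19791511756927616
lump1 side call 0.62 [ 0.5849 -0.3281  0.0063] [340. 192.]
lump1 side call 0.59 [0.4555 0.3116 0.0022] [298. 437.]
lump1 side call 0.58 [0.4554 0.3192 0.011 ] [296. 439.]
lump1 side call 0.39 [0.4569 0.335  0.0108] [292. 446.]
lump1 side call 0.2 [0.6311 0.1551 0.1419] [239. 303.]
scraper side call 0.94 [ 0.6156 -0.0819  0.0411] [293. 250.]
scraper side call 0.81 [ 0.3255 -0.3567 -0.0055] [443. 213.]
scraper side call 0.57 [ 0.2971  0.241  -0.0043] [390. 431.]
scraper top call 0.58 [ 0.3262 -0.3591 -0.0047] [422. 322.]
scraper top call 0.58 [0.2998 0.2443 0.0016] [210. 333.]
scraper top call 0.43 [ 0.6139 -0.0862  0.0471] [326. 220.]
```

play_rows(
  plan=[
    {"translation":[0,0,-1],"dr":[0,0,0],"gripper":0.2},
    {"translation":[0,0,-1],"dr":[0,0,0],"gripper":0.2},
    {"translation":[0,0,-0.8],"dr":[0,0,0],"gripper":0.2},
    {"translation":[0,0,-0.6],"dr":[0,0,0],"gripper":0.2},
    {"translation":[0,0,-0.4],"dr":[0,0,0],"gripper":0.2},
    {"translation":[0,0,-0.3],"dr":[0,0,0],"gripper":0.2},
    {"translation":[0,0,-0.1],"dr":[0,0,0],"gripper":0.2},
    {"translation":[0,0,0],"dr":[0,0,0],"gripper":0.2},
  ],
)

```text
t: 44.63
position: [0.6196, -0.0852, 0.076]
tool_rot: [1.719, 1.57, 2.999]
force: [0.5, -0.2, -5.2]
finger_gap: 0.0254
```

```bash
python3 -c "
from h import *
st()"
```

```text
t 44.63 pos [ 0.6196 -0.0852  0.076 ] toolx [-0.0003  0.     -1.    ] toolz [ 0.2865  0.9581 -0.    ] zyaw 1.2802 F [ 0.4749 -0.2026 -5.1821] gap 0.0254 q [-0.2556  0.2109  1.7368 -0.      1.1943 -1.5358]
```

play_rows(
  plan=[
    {"translation":[0,0,-0.1],"dr":[0,0,0],"gripper":0.2},
    {"translation":[0,0,-0.1],"dr":[0,0,0],"gripper":0.2},
    {"translation":[0,0,-0.1],"dr":[0,0,0],"gripper":0.2},
    {"translation":[0,0,0],"dr":[0,0,0],"gripper":0.2},
    {"translation":[0,0,0],"dr":[0,0,0],"gripper":0.35},
    {"translation":[0,0,0],"dr":[0,0,0],"gripper":0.45},
    {"translation":[0,0,0],"dr":[0,0,0],"gripper":0.6},
    {"translation":[0,0,0],"dr":[0,0,0],"gripper":0.8},
  ],
)

```text
t: 45.3
position: [0.6205, -0.0854, 0.0744]
tool_rot: [-1.545, 1.569, -0.265]
force: [0.7, 0.7, -0.5]
finger_gap: 0.0612
```

play_rows(
  plan=[
    {"translation":[0,0,0],"dr":[0,0,0],"gripper":0.8},
    {"translation":[0,0,0.5],"dr":[0,0,0],"gripper":0.8},
    {"translation":[0,0,2],"dr":[0,0,0],"gripper":0.8},
    {"translation":[0,0,3],"dr":[0,0,0],"gripper":0.8},
    {"translation":[0,0,3],"dr":[0,0,0],"gripper":0.8},
    {"translation":[0,0,3],"dr":[0,0,0],"gripper":0.8},
    {"translation":[0,0,3],"dr":[0,0,0],"gripper":0.8},
    {"translation":[0,0,3],"dr":[0,0,0],"gripper":0.8},
  ],
)

```text
t: 45.97
position: [0.6195, -0.0852, 0.2504]
tool_rot: [-1.519, 1.57, -0.239]
force: [0.5, -0.9, -0.9]
finger_gap: 0.0682
```

play_rows(
  plan=[
    {"translation":[-3,-0.5,0],"dr":[0,0,0],"gripper":0.8},
    {"translation":[-3,-0.5,0],"dr":[0,0,0],"gripper":0.8},
    {"translation":[-3,-0.5,0],"dr":[0,0,0],"gripper":0.8},
    {"translation":[-3,-0.5,0],"dr":[0,0,0],"gripper":0.8},
    {"translation":[-3,-0.5,0],"dr":[0,0,0],"gripper":0.8},
    {"translation":[-2,-0.5,0],"dr":[0,0,0],"gripper":0.8},
    {"translation":[-1,0,0],"dr":[0,0,0],"gripper":0.8},
    {"translation":[0,0,0],"dr":[0,0,0],"gripper":0.8},
  ],
)

```text
t: 46.63
position: [0.4383, -0.1154, 0.2489]
tool_rot: [-1.847, 1.569, -0.568]
force: [-0.1, -0.3, 0.1]
finger_gap: 0.0683
```

```bash
python3 sc.py; python3 - <<'E'
from h import *
for n in("side","top"):
    find("diary1",n);find("crank_knob",n);find("eraser",n)
a=cv2.imread("pics/last_side.png")[130:480,150:500]
cv2.imwrite("pics/s10.png",cv2.resize(a,(598,598),interpolation=cv2.INTER_CUBIC))
E
```

```text
t 46.63 pos [ 0.4383 -0.1154  0.2489] toolx [ 0.0011 -0.0007 -1.    ] toolz [ 0.2878  0.9577 -0.0004] zyaw 1.2788 F [-0.1345 -0.295   0.0825] gap 0.0683 q [-0.4218 -0.3819  1.9915 -0.0002  1.5307 -1.7006]
press xy -0.08197867892540421 -0.23895614812470511
lump1 side call 0.52 [0.4552 0.3361 0.0107] [293. 447.]
lump1 side call 0.42 [0.4572 0.3169 0.0119] [296. 437.]
scraper side call 0.79 [ 0.3275 -0.3576 -0.003 ] [442. 211.]
scraper side call 0.59 [ 0.6051 -0.1272  0.002 ] [305. 248.]
scraper side call 0.59 [ 0.2975  0.2383 -0.    ] [390. 429.]
lump1 top call 0.58 [ 0.6057 -0.1266  0.001 ] [339. 226.]
scraper top call 0.95 [ 0.3273 -0.3591 -0.0005] [422. 321.]
scraper top call 0.87 [ 0.2984  0.2436 -0.0025] [211. 333.]
scraper top call 0.74 [ 0.6042 -0.1274  0.0004] [340. 227.]
diary1 side call 0.82 [ 0.5865 -0.3314  0.0062] [340. 191.]
diary1 side call 0.61 [ 0.5001 -0.2751  0.0045] [366. 215.]
diary1 side call 0.43 [ 0.4797 -0.3722  0.0039] [385. 191.]
crank_knob side call 0.58 [0.6319 0.1565 0.142 ] [238. 304.]
crank_knob side call 0.47 [ 0.7565 -0.2145 -0.0025] [261. 209.]
eraser side call 0.25 [0.4563 0.3187 0.0141] [296. 438.]
diary1 top call 0.88 [ 0.5039 -0.271   0.0089] [390. 260.]
diary1 top call 0.55 [ 0.4877 -0.3705  0.0078] [425. 265.]
diary1 top call 0.51 [ 0.5837 -0.3307  0.0025] [409. 233.]
crank_knob top call 0.88 [0.6415 0.1594 0.1384] [235. 204.]
eraser top call 0.67 [ 0.4126 -0.1321  0.0028] [342. 292.]
```

View pics/s10.png

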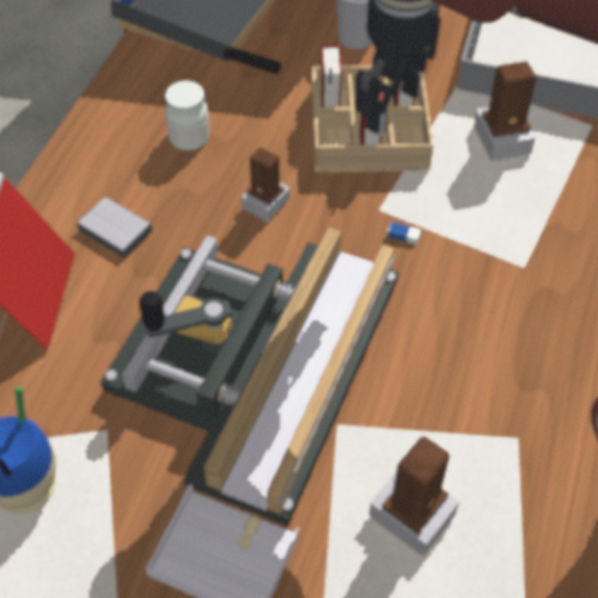

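View pics/last_top.png

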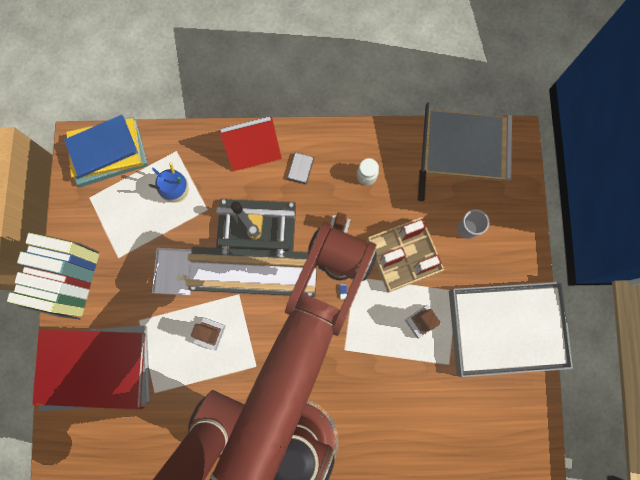

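```bash
python3 -c "
from workcell import hand_in
print(hand_in())"
```

```text
the job is handed in; nothing more can be done
None
```

The job is done and handed in at about 47 s.

**What I did:** I cranked the cam to about 2.3 rad, and the jaw stayed open on the flat when I let go. I then put each of the three diaries upright in its own crate cell. With the smallest scraper I swept all three lumps off the end of the channel into the catch pan, then set it down on the desk on its foot.

**Last checks:**
- **Press:** The knob is still at the dwell position, the jaw is wide open and the bed is clear.
- **Diaries:** All three stand in separate cells, with their tops at about 102 to 106 mm. One reads about 5 mm off where I put it down, which is within what the cameras disagree by, so I left it.
- **Lumps:** All three showed in the pan right after the sweep. In the final pass the detector listed two there, about 20 mm apart, and the picture shows the cluster still in place. It also gave one false lump at the scraper.
- **Scraper:** It stands upright on the desk, but about 4 cm from where I set it down. It was still in place when I let go and moved after the gripper had left, so I took it to be the announced knock.
- **Other things:** The eraser, jar, pen pot, tumbler, ink pad and the two larger scrapers look unmoved.

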